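Close down the mate counter

TASK

Close down the mate counter: drape every orange gourd stand over the drying rail so that it hangs straddling the bar, and stand every toppled green tin upright, lid up, inside the wooden lane with the two jars, which must be left standing there too. When everything is in place and let go, finish by pressing the light switch fully down and letting it spring back. Leave the gourd, the dish and the big round canister where they are.

Things in the scene. Friction and masses are not known exactly. Their poses are not given: they have to be found in the camera images.
- canister1: square lime-green tin 54 x 54 x 66 mm, 150 g, its weight low down, with a black lid band and a steel badge on its lid; lies toppled on the counter on one of its four sides at the start. Origin: centre of its bottom face; its z axis runs through the tin to the lid (so z points up when it stands lid up, and is level when it lies). May be absent
- canister2: square lime-green tin 54 x 54 x 66 mm, 150 g, its weight low down, with a black lid band and a steel badge on its lid; lies toppled on the counter on one of its four sides at the start. Origin: centre of its bottom face; its z axis runs through the tin to the lid (so z points up when it stands lid up, and is level when it lies). May be absent
- canister3: square lime-green tin 54 x 54 x 66 mm, 150 g, its weight low down, with a black lid band and a steel badge on its lid; lies toppled on the counter on one of its four sides at the start. Origin: centre of its bottom face; its z axis runs through the tin to the lid (so z points up when it stands lid up, and is level when it lies). May be absent
- stand1: orange plastic gourd stand, an upside-down U on two legs: 56 mm over the legs along its x (legs 5 mm thick, flat outside from z = 0 to 58 mm, 46 mm clear between), 44 mm deep along its y (the tunnel runs along y), gabled roof, round rest pad of 36 mm diameter on top, 84 mm tall, 90 g. Origin: centre of its footprint, z up. May be absent
- stand1_seat (a point): point in the tunnel of stand1, 64.5 mm above its footprint: it lies on the bar's axis when the stand hangs on the rail. Axes as the stand's
- stand2: orange plastic gourd stand, an upside-down U on two legs: 56 mm over the legs along its x (legs 5 mm thick, flat outside from z = 0 to 58 mm, 46 mm clear between), 44 mm deep along its y (the tunnel runs along y), gabled roof, round rest pad of 36 mm diameter on top, 84 mm tall, 90 g. Origin: centre of its footprint, z up. May be absent
- stand2_seat (a point): point in the tunnel of stand2, 64.5 mm above its footprint: it lies on the bar's axis when the stand hangs on the rail. Axes as the stand's
- stand3: orange plastic gourd stand, an upside-down U on two legs: 56 mm over the legs along its x (legs 5 mm thick, flat outside from z = 0 to 58 mm, 46 mm clear between), 44 mm deep along its y (the tunnel runs along y), gabled roof, round rest pad of 36 mm diameter on top, 84 mm tall, 90 g. Origin: centre of its footprint, z up. May be absent
- stand3_seat (a point): point in the tunnel of stand3, 64.5 mm above its footprint: it lies on the bar's axis when the stand hangs on the rail. Axes as the stand's
- rail: fixed dark steel drying rail: a level bar of 14 mm diameter, 260 mm long along its y axis, its axis 170 mm above the counter, on a post at each end. Origin: on the counter under the middle of the bar. Its place and yaw vary
- rail_mid (a point): middle of the bar, on its axis; y runs along the bar, z up
- lane: fixed dark wooden lane (a shallow tray): 110 mm wide along its x axis, 440 mm long along its y axis, walls 5 mm thick and 10 mm high, inner floor 5 mm above the counter (100 x 430 mm inside). Origin: centre of its underside. Its place and yaw vary
- lane_in (a point): centre of the lane's inner floor, axes as the lane's
- jar1: amber round jar, 52 mm diameter, 68 mm tall, standing in the lane. Origin: centre of its underside, z up
- jar2: white round jar with a red cap, 52 mm diameter, 78 mm tall, standing in the lane. Origin: centre of its underside, z up
- switch (a joint): travel of the push-button light switch: 0 up, 0.006 m fully down (about 4 N); it springs back
- switch_top (a point): centre of the top face of the switch's red button, 32 mm diameter; pressed straight down
- gourd: bystander: wooden gourd in a white plastic stand on a 90 x 75 mm foot, 151 mm tall. Origin: centre of its underside
- dish: bystander: white ceramic dish, 110 mm across, 22 mm high, with a bent steel bombilla across it. Origin: centre of its underside
- caddy: bystander: large round lime-green canister with a black clamp lid, 96 mm diameter, 95 mm tall. Origin: centre of its underside

How it is judged:
On the way, in this order (a step that is already met when the one before it is completed fails the run):
1. all stands present hang on the rail, all tins present and both jars stand in the lane, and all are let go (x of canister1 in the frame of lane_in between -0.03 and 0.03 m and y of canister1 in the frame of lane_in between -0.2 and 0.2 m and z of each of canister1, canister2, canister3, jar1, jar2 in the frame of lane_in below 0.006 m and angle between each of canister1, canister2, canister3, jar1, jar2's own z axis and vertical below 0.12 rad and linear speed of each of canister1, canister2, canister3, jar1, jar2 below 0.03 m/s and x of canister2 in the frame of lane_in between -0.03 and 0.03 m and y of canister2 in the frame of lane_in between -0.2 and 0.2 m and x of canister3 in the frame of lane_in between -0.03 and 0.03 m and y of canister3 in the frame of lane_in between -0.2 and 0.2 m and x of jar1 in the frame of lane_in between -0.03 and 0.03 m and y of jar1 in the frame of lane_in between -0.2 and 0.2 m and x of jar2 in the frame of lane_in between -0.03 and 0.03 m and y of jar2 in the frame of lane_in between -0.2 and 0.2 m and x of stand1_seat in the frame of rail_mid between -0.012 and 0.012 m and z of stand1_seat in the frame of rail_mid between -0.01 and 0.01 m and y of stand1_seat in the frame of rail_mid between -0.11 and 0.11 m and angle between each of stand1, stand2, stand3's own z axis and vertical below 0.5 rad and linear speed of each of stand1, stand2, stand3 below 0.05 m/s and x of stand2_seat in the frame of rail_mid between -0.012 and 0.012 m and z of stand2_seat in the frame of rail_mid between -0.01 and 0.01 m and y of stand2_seat in the frame of rail_mid between -0.11 and 0.11 m and x of stand3_seat in the frame of rail_mid between -0.012 and 0.012 m and z of stand3_seat in the frame of rail_mid between -0.01 and 0.01 m and y of stand3_seat in the frame of rail_mid between -0.11 and 0.11 m and contact force between the fingers and canister1 below 0.05 N and contact force between the fingers and canister2 below 0.05 N and contact force between the fingers and canister3 below 0.05 N and contact force between the fingers and stand1 below 0.05 N and contact force between the fingers and stand2 below 0.05 N and contact force between the fingers and stand3 below 0.05 N), for 0.2 s.
2. then the light switch is pressed down (value of joint switch above 0.0045 m), for 0.05 s.
At the end, for the whole second after the job is handed in: All stands hang on the bar: seat within 12 mm sideways, 10 mm in height of its axis, 110 mm of its middle, tilt under 0.5 rad. All tins (lid up) and jars stand on the lane floor, within 30 mm of its centre line, 200 mm of its middle, tilt under 0.12 rad. All released, at rest; switch up (all of step 1 and value of joint switch below 0.002 m); the robot touches nothing.
It fails at once if the gourd is moved more than 30 mm (distance of gourd from where it was at the start of the episode above 0.03 m).
It fails at once if the dish is moved more than 30 mm (distance of dish from where it was at the start of the episode above 0.03 m).
It fails at once if the big round canister is moved more than 30 mm (distance of caddy from where it was at the start of the episode above 0.03 m).
Of stand1, stand2, stand3 only 2 to 3 are there at a start; the rules pass over those that are not, and their reading is None.
Of canister1, canister2, canister3 only 2 to 3 are there at a start; the rules pass over those that are not, and their reading is None.
At some moment in a run one of canister1, canister2, canister3 may be knocked a few centimetres aside while the robot is not near it.
It also fails if it takes over 210 s, if anything falls off the work surface, if the arm or the gripper's body presses on something with over 40 N, if the wrist force passes 120 N, or if a joint passes its speed limit or range.

ROBOT

A 7-joint arm with a two-finger parallel gripper is mounted at the origin on the work surface. World frame = base frame: x ahead of the robot, y to its left, z up, the work surface at z = 0. Lengths are in m, angles in rad, forces in N, time in s.
With the tool pointing down it reaches from about 0.375 to 0.925 m from the base axis. Payload 3.1 kg.
Tool frame: the origin (TCP) lies midway between the tips of the shut fingers; the grasp point (between the pads) lies 19 mm behind it; z points along the fingers, y is the line along which they close (so a half turn about z gives the same grasp; the last joint's range is limited). The gripper opens to 85 mm and grips with 20 to 120 N. Pads are 22 mm wide; open, the fingers measure 114 mm over their backs; the gripper's body (76 mm by 85 mm) begins 54 mm behind the grasp point. The pads swing forward as they close: fully open they stand 13 mm farther back than shut.
Start: joints at [-1.253, 0.383, 0.044, 1.598, -0.018, 1.161, -0.05], TCP at [0.263, 0.595, 0.231] pointing down, gripper open.
Joint ranges: [-2.61, 2.61], [-0.41, 2.15], [-1.48, 1.57], [0, 2.5], [-1.57, 4.71], [0.05, 1.97], [-2.85, 2.85]. Speed limits (rad/s): [2.79, 2.79, 3.14, 3.14, 3.14, 3.14, 3.14].

INTERFACE

Orientations are given as a unit quaternion [x, y, z, w].
In Python, from rig import * gives the robot as it stands.
- The arm moves only by the tool jog_arm, never from a script. Its argument "motion" is a list of rows, each an object of numbers: "dx", "dy", "dz": the shift along the tool's x, y, z normalised to -1 to 1, where 1 is 30 cm; "turn": the turn about the tool's z normalised to -1 to 1, where 1 is pi rad. In form: [{"dx": .., "dy": .., "dz": .., "turn": ..}, ...]. A call has 1 to 10 rows; each row shifts and turns the commanded pose from where the row before left it, along the tool's axes as they then stand; what a row does not reach is not made up. A row lasts 1/8 s, in which the tool goes at most 62.5 mm and 10.7 degrees, less where a joint would pass 70% of its speed; a pose out of reach is approached as far as the arm can. A call with a number of a shift or a turn outside -1 to 1 is refused whole. A call with a gripper value outside its range is refused whole. "gripper" is the opening, from 0 (shut) to 1 (fully open), set as the call begins (left out, the last holds). The fingers move at their own pace and stop on an object; "squeeze" is the grip in N (left out, the last holds). Time passes only in rows, so rows that do not move let the fingers close. It gives the time, the measured TCP pose, the force, the opening and the grip force at its end, in the units of the state.
- observe(): the state, without advancing time (a new reading comes with each control period).
- capture(name): name is "scene" or "top"; returns a dict with "pixels" (400x640x3 uint8, red, green, blue), "camera_matrix" (3x3 intrinsics, pixels), "view" (4x4, takes a point from world to camera coordinates). Camera axes: x right, y down, z forward; pixel columns grow to the right and rows downward; lengths in m; the calibration is good to about 2 mm. A picture is of the moment at which its call begins. There is no depth.
- job_done(): hands the job in; it is judged then, once.
The state is a dict: "time": time; "joint_positions": joint angles; "joint_vel": joint speeds; "effort": joint torques, N m; "eef_pos": TCP position; "tcp_rot": TCP orientation; "force": force on the tool from outside, world axes, zero at the start; "wrist_torque": the same for the moment, N m; "gripper_width": finger opening in m; "grip_force": force on a finger pad.
Only numpy, scipy, OpenCV 4.12 (cv2) and the standard library are available. Lean on these libraries where they do the work, as an engineer would, in place of code of your own. Each camera call takes 0.05 s, during which the arm holds its last target. There are 200 camera calls.

## Working session

There is one attempt and no reset: what is moved stays moved. The work goes in short steps, Python scripts to look and compute and a tool call to move; the robot and the scene stay as the last step left them, time stands still between calls to the robot, and variables do not carry over. Pictures are saved under pics/ and viewed, at most 14 in all, crops included, and the job is handed in when it is done.

Besides the shell and the picture viewer there is one more tool, called as name([rows], argument=value, ...), one row to a line, values as JSON. jog_arm: Moves the arm, as the interface text tells. Its arguments: {"type":"object","properties":{"motion":{"type":"array"},"gripper":{"type":"number"},"squeeze":{"type":"number"}},"required":["motion"]}

```bash
ls; mkdir -p pics; python3 - <<'E'
from rig import *
import cv2,numpy as np
s=observe();print(s)
for n in ("scene","top"):
    c=capture(n);cv2.imwrite(f"pics/{n}0.png",c["pixels"][:,:,::-1]);print(c["camera_matrix"],c["view"])
    np.savez(f"{n}0.npz",**c)
E
```

```text
pics
{'time': 0.0, 'joint_positions': array([-1.25281681,  0.38386113,  0.04386194,  1.59962677, -0.01788248,
        1.16122474, -0.04990864]), 'joint_vel': array([ 0.00014982,  0.00028404,  0.00074475, -0.00020004, -0.00284231,
       -0.00037153, -0.00135315]), 'effort': array([-7.77300811e-04, -4.33453238e+01,  1.02423202e+00, -2.49514246e+01,
        1.05678895e-02,  1.13378355e-02,  7.15371954e-06]), 'eef_pos': array([0.26217022, 0.59371332, 0.2298463 ]), 'tcp_rot': array([ 2.06370270e-01,  9.78473021e-01, -1.34951338e-03, -1.95666368e-04]), 'force': array([-0.43836443,  0.12779365, -0.27628032]), 'wrist_torque': array([ 0.00216421, -0.05758969,  0.01643816]), 'grip_force': 0.0, 'gripper_width': 0.08566620686805153}
[[401.44519951   0.         320.87830717]
 [  0.         401.44519951 193.70366509]
 [  0.           0.           1.        ]] [[ 0.63947789  0.76871186  0.01225158 -0.38211841]
 [ 0.6046147  -0.49299741 -0.62561539 -0.25268534]
 [-0.47487798  0.40747469 -0.78003543  1.31473814]
 [ 0.          0.          0.          1.        ]]
[[520.99990012   0.         315.09360903]
 [  0.         520.99990012 192.13101113]
 [  0.           0.           1.        ]] [[ 2.75947344e-03 -9.99995642e-01  1.04952138e-03  2.58483296e-02]
 [-9.96280482e-01 -2.83960964e-03 -8.61228119e-02  5.99457181e-01]
 [ 8.61254168e-02 -8.07964058e-04 -9.96283975e-01  1.40058968e+00]
 [ 0.00000000e+00  0.00000000e+00  0.00000000e+00  1.00000000e+00]]
```

View pics/scene0.png

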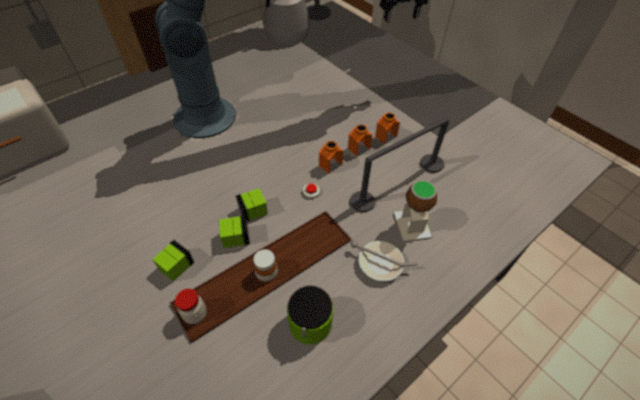

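View pics/top0.png

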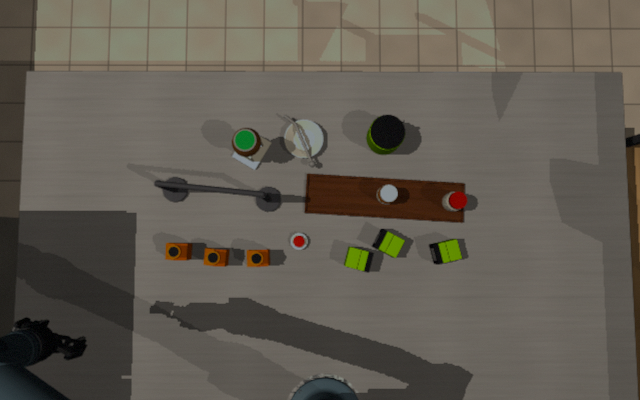

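The scene shows three upright stands (top view near 177,251; 216,256; 258,257), three toppled tins (359,259; 390,243; 446,251), the rail from about 158,184 to 270,197, the lane, both jars and the switch at 299,241. I'll zoom in next.

```bash
python3 - <<'E'
import cv2,numpy as np
t=np.load("top0.npz")["pixels"][:,:,::-1];s=np.load("scene0.npz")["pixels"][:,:,::-1]
g=lambda a:np.clip(a.astype(float)**0.75*255**.25,0,255).astype(np.uint8)
f=lambda a:cv2.resize(g(a),(800,290),interpolation=cv2.INTER_CUBIC)
cv2.imwrite("pics/crop1.png",np.vstack([f(t[225:283,320:480]),f(s[180:290,140:290][:56] if 0 else s[183:283,140:300])]))
cv2.imwrite("pics/crop2.png",np.vstack([f(t[225:283,150:310]),cv2.resize(g(t[165:225,150:310]),(800,300),interpolation=cv2.INTER_CUBIC)]))
E
```

```text
(no output)
```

View pics/crop1.png

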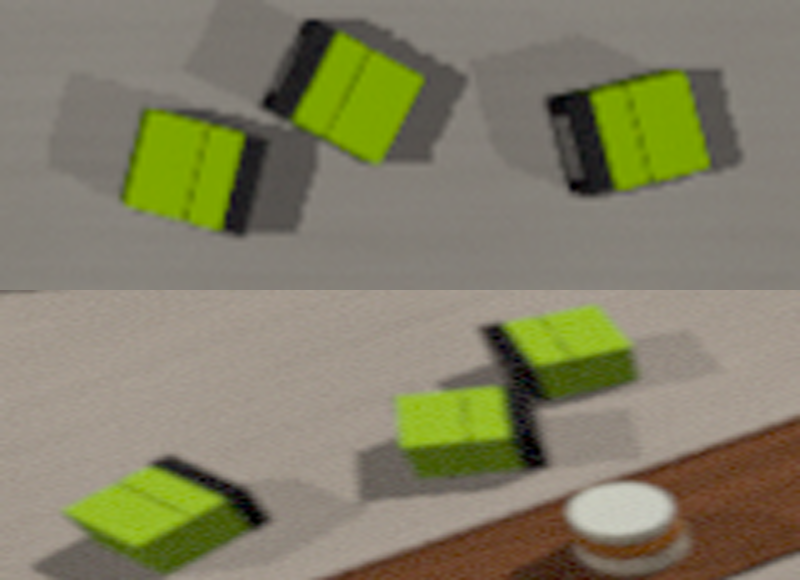

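View pics/crop2.png

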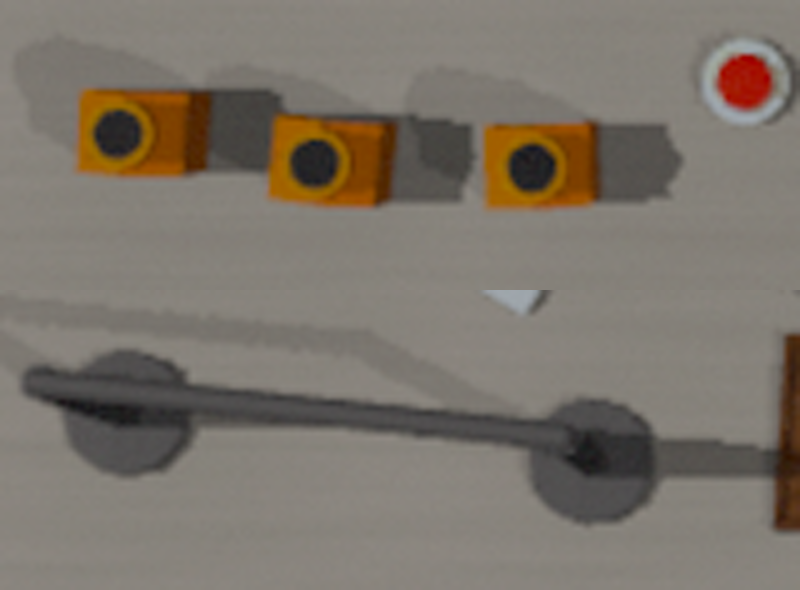

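```bash
cat > h.py <<'E'
import cv2,numpy as np
from scipy.optimize import minimize
def P(c,X):
    X=np.atleast_2d(X);q=c["view"][:3,:3]@X.T+c["view"][:3,3:4];u=c["camera_matrix"]@q
    return (u[:2]/u[2]).T
def W(c,u,v,z):
    d=np.linalg.inv(c["camera_matrix"])@[u,v,1];R=c["view"][:3,:3];o=-R.T@c["view"][:3,3];d=R.T@d
    return o+d*(z-o[2])/d[2]
def wp(pts,x,y,a):
    c,s=np.cos(a),np.sin(a);return np.c_[x+c*pts[:,0]-s*pts[:,1],y+s*pts[:,0]+c*pts[:,1],pts[:,2]]
def hullmask(c,pts,S,K=4):
    m=np.zeros((400*K,640*K),np.uint8)
    h=cv2.convexHull(((P(c,pts)+.5)*K*16).astype(np.int32)); cv2.fillConvexPoly(m,h,1,shift=4);return m
box=np.array([[x,y,z] for x in(0,.066) for y in(-.027,.027) for z in(0,.054)])  # tin: origin bottom centre on floor, x to lid
th=np.linspace(0,2*np.pi,24)
stand=np.array([[x,y,z] for x in(-.028,.028) for y in(-.022,.022) for z in(0,.058)]+[[.018*np.cos(t),.018*np.sin(t),.084] for t in th])
def masks(c,kind):
    im=c["pixels"].astype(int);r,g,b=im[...,0],im[...,1],im[...,2]
    if kind=="tin": return ((g>r+35)&(g>b+60))|(im.max(2)<38)
    if kind=="stand": return ((r>b+60)&(r>g+25)&(r<250))|(im.max(2)<60)
def fit(cs,pts,kind,p0,r=.06):
    K=4;ms=[]
    for c in cs:
        u=P(c,[[p0[0],p0[1],.03]])[0];M=masks(c,kind).astype(np.uint8)
        # only near-component
        roi=np.zeros_like(M);cv2.circle(roi,(int(u[0]),int(u[1])),34,1,-1);M=M*roi
        ms.append(cv2.resize(M,None,fx=K,fy=K,interpolation=cv2.INTER_NEAREST))
    def cost(p):
        J=0
        for c,m in zip(cs,ms):
            h=hullmask(c,wp(pts,*p),1);k=cv2.dilate(h,np.ones((25,25)))  # ignore far pixels
            J+=((h!=m)&(k>0)).sum()/h.sum()
        return J
    best=min((minimize(cost,np.array(p0)+d,method="Nelder-Mead",options=dict(initial_simplex=np.array(p0)+d+np.array([[0,0,0],[.01,0,0],[0,.01,0],[0,0,.25]]),xatol=1e-4,fatol=1e-4)) for d in ([0,0,0],[.005,.005,.1],[-.005,-.005,-.1])),key=lambda r:r.fun)
    return best.x,best.fun
E
python3 - <<'E'
from h import *
t=dict(np.load("top0.npz"));s=dict(np.load("scene0.npz"));np.set_printoptions(precision=4,suppress=True)
# tins: bottom-end and lid-end pixel guess in top crop at z=.054
for (a,b) in [((132,155),(258,185)),((400,120),(285,65)),((700,118),(560,148))]:
    A=W(t,320+a[0]/5,225+a[1]/5,.054);B=W(t,320+b[0]/5,225+b[1]/5,.054);d=B-A
    x,f=fit([t,s],box,"tin",[A[0],A[1],np.arctan2(d[1],d[0])]);print("tin",A[:2],np.hypot(*d[:2]),x,f, [fit([c],box,"tin",x)[0] for c in(t,s)])
for u in [(118,132),(315,162),(533,167)]:
    A=W(t,150+u[0]/5,225+u[1]/5,.084)
    x,f=fit([t,s],stand,"stand",[A[0],A[1],np.pi/2]);print("stand",A[:2],x,f,[fit([c],stand,"stand",x)[0] for c in(t,s)])
for n,u,v,z in [("barL",155,183.6,.17),("barR",266,195,.17),("discL",175.6,189.6,.004),("discR",268.4,199.4,.004),("jar1",388,193,.068),("jar2",457,200,.078),("sw",299,241,.02)]:
    print(n,W(t,u,v,z))
im=t["pixels"].astype(int);m=((im[...,0]>im[...,2]+18)&(im[...,0]<130)).astype(np.uint8);m[:165]=0;m[225:]=0;m[:,:300]=0;m[:,472:]=0
m=cv2.morphologyEx(m,cv2.MORPH_OPEN,np.ones((3,3)))
r=cv2.boxPoints(cv2.minAreaRect(np.argwhere(m)[:,::-1].astype(np.float32)));print("lane",r,[W(t,*p,.008) for p in r])
E
```

```text
tin [ 0.4269 -0.0561] 0.06862958836778303 [ 0.4291 -0.0596 -1.8779] 0.7395342629316798 [array([ 0.4279, -0.0576, -1.8319]), array([ 0.4324, -0.0598, -1.9505])]
tin [ 0.4458 -0.1986] 0.06748116022457135 [ 0.4477 -0.1977  1.0931] 0.7132516689347123 [array([ 0.4485, -0.199 ,  1.1073]), array([ 0.4341, -0.1895,  0.9373])]
tin [ 0.4473 -0.3582] 0.07645115886809967 [ 0.4443 -0.3565  1.719 ] 0.7823056929925982 [array([ 0.4447, -0.3562,  1.7268]), array([ 0.4385, -0.3564,  1.6352])]
stand [0.4387 0.395 ] [0.4391 0.3958 1.5759] 0.421462447457733 [array([0.4391, 0.3956, 1.5759]), array([0.435 , 0.3997, 1.7818])]
stand [0.4235 0.2923] [0.424  0.2925 1.5662] 0.4762883310574971 [array([0.4239, 0.2924, 1.5637]), array([0.422 , 0.2941, 1.6572])]
stand [0.4212 0.179 ] [0.4212 0.1805 1.577 ] 0.3590093493537766 [array([0.4213, 0.1806, 1.5767]), array([0.4202, 0.1808, 1.6946])]
barL [0.6069 0.422  0.17  ]
barR [0.5795 0.1483 0.17  ]
discL [0.6072 0.4154 0.004 ]
discR [0.5806 0.1571 0.004 ]
jar1 [ 0.594  -0.1661  0.068 ]
jar2 [ 0.5751 -0.3464  0.078 ]
sw [0.466 0.071 0.02 ]
lane [[303.9942 212.4935]
 [306.4267 173.0881]
 [468.1684 183.0721]
 [465.7359 222.4775]] [array([0.5444, 0.058 , 0.008 ]), array([0.654 , 0.0518, 0.008 ]), array([ 0.6274, -0.3975,  0.008 ]), array([ 0.5181, -0.3884,  0.008 ])]
```

```bash
cat > go.py <<'E'
import sys,numpy as np
def plan(cur,phi,tgt,tphi):
    d=np.array(tgt)-cur;a=np.radians(tphi);dphi=(tphi-phi+180)%360-180
    x=np.array([-np.sin(a),np.cos(a)]);y=np.array([np.cos(a),np.sin(a)])
    print(f"turn {-dphi/180:.3f} (rows>={abs(dphi)/10.2:.1f}) then dx {d[:2]@x/.3:.3f} dy {d[:2]@y/.3:.3f} dz {-d[2]/.3:.3f} (rows>={np.linalg.norm(d)/.055:.1f})")
def state():
    from rig import observe
    from scipy.spatial.transform import Rotation as R
    o=observe();M=R.from_quat(o["tcp_rot"]).as_matrix();phi=np.degrees(np.arctan2(M[1,1],M[0,1]))
    print(f't {o["time"]:.2f} pos {o["eef_pos"].round(4)} phi {phi:.1f} w {o["gripper_width"]:.4f} gf {o["grip_force"]:.1f} F {o["force"].round(1)} j {o["joint_positions"].round(2)}')
    return o["eef_pos"],phi
if __name__=="__main__":
    p,f=state()
    for a in sys.argv[1:]:
        v=list(map(float,a.split(",")));plan(p,f,v[:3],v[3]);p,f=np.array(v[:3]),v[3]
E
python3 go.py .439,.3957,.14,90 .439,.3957,.02,90
```

```text
t 0.10 pos [0.2622 0.5938 0.23  ] phi 66.2 w 0.0856 gf 0.0 F [ 0.6 -0.9  0. ] j [-1.25  0.38  0.04  1.6  -0.02  1.16 -0.05]
turn -0.132 (rows>=2.3) then dx -0.589 dy -0.660 dz 0.300 (rows>=5.1)
turn -0.000 (rows>=0.0) then dx 0.000 dy 0.000 dz 0.400 (rows>=2.2)
```

jog_arm([
  {"turn": -0.044},
  {"turn": -0.044},
  {"turn": -0.044},
  {"dx": -0.098, "dy": -0.11, "dz": 0.05},
  {"dx": -0.098, "dy": -0.11, "dz": 0.05},
  {"dx": -0.098, "dy": -0.11, "dz": 0.05},
  {"dx": -0.098, "dy": -0.11, "dz": 0.05},
  {"dx": -0.098, "dy": -0.11, "dz": 0.05},
  {"dx": -0.098, "dy": -0.11, "dz": 0.05},
], gripper=1)

```text
invalid input
```

```bash
python3 go.py .439,.3957,.02,90
```

```text
t 0.10 pos [0.2622 0.5938 0.23  ] phi 66.2 w 0.0856 gf 0.0 F [ 0.6 -0.9  0. ] j [-1.25  0.38  0.04  1.6  -0.02  1.16 -0.05]
turn -0.132 (rows>=2.3) then dx -0.589 dy -0.660 dz 0.700 (rows>=6.2)
```

jog_arm([
  {"dx": 0, "dy": 0, "dz": 0, "turn": -0.044},
  {"dx": 0, "dy": 0, "dz": 0, "turn": -0.044},
  {"dx": 0, "dy": 0, "dz": 0, "turn": -0.044},
  {"dx": -0.098, "dy": -0.11, "dz": 0.05, "turn": 0},
  {"dx": -0.098, "dy": -0.11, "dz": 0.05, "turn": 0},
  {"dx": -0.098, "dy": -0.11, "dz": 0.05, "turn": 0},
  {"dx": -0.098, "dy": -0.11, "dz": 0.05, "turn": 0},
  {"dx": -0.098, "dy": -0.11, "dz": 0.05, "turn": 0},
  {"dx": -0.098, "dy": -0.11, "dz": 0.05, "turn": 0},
], gripper=1)

```text
time: 1.23
eef_pos: [0.4392, 0.395, 0.1403]
tcp_rot: [0.0, 1.0, -0.0, -0.0]
force: [-0.1, 1.3, -0.3]
gripper_width: 0.0857
grip_force: 0.0
```

```bash
python3 go.py .439,.3957,.02,90
```

```text
t 1.23 pos [0.4392 0.395  0.1403] phi 89.9 w 0.0857 gf 0.0 F [-0.1  1.3 -0.3] j [-0.86  0.37  0.07  1.83 -0.03  0.95  0.79]
turn -0.000 (rows>=0.0) then dx 0.001 dy 0.002 dz 0.401 (rows>=2.2)
```

jog_arm([
  {"dx": 0, "dy": 0, "dz": 0.13, "turn": 0},
  {"dx": 0, "dy": 0, "dz": 0.13, "turn": 0},
  {"dx": 0, "dy": 0, "dz": 0.09, "turn": 0},
  {"dx": 0, "dy": 0, "dz": 0.051, "turn": 0},
], gripper=1)

```text
time: 1.72
eef_pos: [0.4375, 0.3952, 0.0188]
tcp_rot: [0.0, 1.0, -0.001, -0.001]
force: [-0.9, -0.0, 0.4]
gripper_width: 0.0856
grip_force: 0.0
```

jog_arm([
  {"dx": 0, "dy": 0, "dz": 0, "turn": 0},
  {"dx": 0, "dy": 0, "dz": 0, "turn": 0},
  {"dx": 0, "dy": 0, "dz": 0, "turn": 0},
  {"dx": 0, "dy": 0, "dz": 0, "turn": 0},
  {"dx": 0, "dy": 0, "dz": 0, "turn": 0},
  {"dx": 0, "dy": 0, "dz": 0, "turn": 0},
], gripper=0, squeeze=35)

```text
time: 2.48
eef_pos: [0.4392, 0.3971, 0.0219]
tcp_rot: [0.0, 1.0, 0.001, 0.0]
force: [-0.1, -0.8, 5.7]
gripper_width: 0.0557
grip_force: 38.5
```

```bash
python3 go.py .439,.3957,.25,-5.9 .6013,.361,.25,-5.9 .6013,.361,.126,-5.9
```

```text
t 2.48 pos [0.4392 0.3971 0.0219] phi 89.9 w 0.0557 gf 38.5 F [-0.1 -0.8  5.7] j [-0.85  0.54  0.06  1.87 -0.05  0.73  0.8 ]
turn 0.532 (rows>=9.4) then dx -0.005 dy -0.000 dz -0.760 (rows>=4.1)
turn -0.000 (rows>=0.0) then dx -0.059 dy 0.550 dz -0.000 (rows>=3.0)
turn -0.000 (rows>=0.0) then dx 0.000 dy 0.000 dz 0.413 (rows>=2.3)
```

jog_arm([
  {"dx": 0, "dy": 0, "dz": -0.14, "turn": 0},
  {"dx": 0, "dy": 0, "dz": -0.14, "turn": 0.053},
  {"dx": 0, "dy": 0, "dz": -0.12, "turn": 0.053},
  {"dx": 0, "dy": 0, "dz": -0.12, "turn": 0.053},
  {"dx": 0, "dy": 0, "dz": -0.12, "turn": 0.053},
  {"dx": 0, "dy": 0, "dz": -0.12, "turn": 0.053},
  {"dx": 0, "dy": 0, "dz": 0, "turn": 0.053},
  {"dx": 0, "dy": 0, "dz": 0, "turn": 0.053},
  {"dx": 0, "dy": 0, "dz": 0, "turn": 0.053},
  {"dx": 0, "dy": 0, "dz": 0, "turn": 0.053},
])

```text
time: 3.72
eef_pos: [0.4381, 0.396, 0.248]
tcp_rot: [0.683, 0.73, -0.001, -0.0]
force: [-0.2, 0.2, -1.2]
gripper_width: 0.0556
grip_force: 37.8
```

```bash
python3 go.py .6013,.361,.25,-5.9 .6013,.361,.126,-5.9
```

```text
t 3.73 pos [0.4381 0.396  0.248 ] phi 3.8 w 0.0556 gf 37.8 F [-0.2  0.2 -1.2] j [-1.08  0.26  0.33  1.74 -0.09  1.16 -0.66]
turn 0.054 (rows>=0.9) then dx -0.060 dy 0.553 dz -0.007 (rows>=3.0)
turn -0.000 (rows>=0.0) then dx 0.000 dy 0.000 dz 0.413 (rows>=2.3)
```

jog_arm([
  {"dx": 0, "dy": 0, "dz": 0, "turn": 0.054},
  {"dx": -0.015, "dy": 0.138, "dz": 0, "turn": 0},
  {"dx": -0.015, "dy": 0.138, "dz": 0, "turn": 0},
  {"dx": -0.015, "dy": 0.138, "dz": 0, "turn": 0},
  {"dx": -0.015, "dy": 0.139, "dz": 0, "turn": 0},
  {"dx": 0, "dy": 0, "dz": 0, "turn": 0},
  {"dx": 0, "dy": 0, "dz": 0.12, "turn": 0},
  {"dx": 0, "dy": 0, "dz": 0.12, "turn": 0},
  {"dx": 0, "dy": 0, "dz": 0.1, "turn": 0},
  {"dx": 0, "dy": 0, "dz": 0.03, "turn": 0},
])

```text
time: 4.97
eef_pos: [0.5986, 0.362, 0.1344]
tcp_rot: [0.741, 0.672, -0.003, -0.001]
force: [-0.2, 0.5, -1.2]
gripper_width: 0.0557
grip_force: 38.0
```

```bash
python3 go.py .6013,.361,.126,-5.9;python3 - <<'E'
from rig import *
import cv2,numpy as np
c=capture("scene");a=c["pixels"][90:250,290:470,::-1]
b=capture("top")["pixels"][160:280,140:320,::-1]
cv2.imwrite("pics/r1.png",np.vstack([cv2.resize(a,(540,360)),cv2.resize(b,(540,240))]))
E
```

```text
t 4.97 pos [0.5986 0.362  0.1344] phi -5.6 w 0.0557 gf 38.0 F [-0.2  0.5 -1.2] j [-0.87  0.59  0.37  1.55 -0.24  1.05 -0.53]
turn 0.002 (rows>=0.0) then dx -0.002 dy 0.009 dz 0.028 (rows>=0.2)
```

View pics/r1.png

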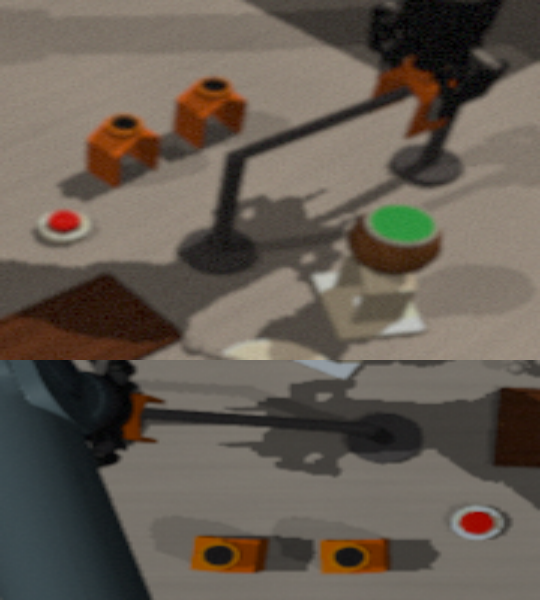

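The stand straddles the bar, with the bar entering its tunnel at crop (410,95), so I lower it and release.

jog_arm([
  {"dx": 0, "dy": 0.005, "dz": 0.015, "turn": 0},
  {"dx": 0, "dy": 0, "dz": 0.01, "turn": 0},
  {"dx": 0, "dy": 0, "dz": 0, "turn": 0},
])

```text
time: 5.45
eef_pos: [0.6038, 0.3622, 0.131]
tcp_rot: [0.741, 0.671, 0.0, 0.0]
force: [0.7, -0.2, -1.3]
gripper_width: 0.0554
grip_force: 38.0
```

jog_arm([
  {"dx": 0, "dy": 0, "dz": 0, "turn": 0},
  {"dx": 0, "dy": 0, "dz": 0, "turn": 0},
  {"dx": 0, "dy": 0, "dz": 0, "turn": 0},
  {"dx": 0, "dy": 0, "dz": 0, "turn": 0},
  {"dx": 0, "dy": 0, "dz": -0.1, "turn": 0},
  {"dx": 0, "dy": 0, "dz": -0.15, "turn": 0},
  {"dx": 0, "dy": 0, "dz": -0.15, "turn": 0},
], gripper=1)

```text
time: 6.32
eef_pos: [0.6033, 0.3619, 0.2514]
tcp_rot: [0.741, 0.671, -0.0, -0.0]
force: [0.9, -0.2, 0.1]
gripper_width: 0.0852
grip_force: 0.0
```

```bash
python3 go.py .424,.2925,.22,-5.9 .424,.2925,.14,90 .424,.2925,.02,90
```

```text
t 6.33 pos [0.6033 0.3619 0.2514] phi -5.6 w 0.0852 gf 0.0 F [ 0.9 -0.2  0.1] j [-0.88  0.49  0.4   1.44 -0.2   1.25 -0.56]
turn 0.001 (rows>=0.0) then dx -0.292 dy -0.571 dz 0.105 (rows>=3.5)
turn -0.533 (rows>=9.4) then dx 0.000 dy 0.000 dz 0.267 (rows>=1.5)
turn -0.000 (rows>=0.0) then dx 0.000 dy 0.000 dz 0.400 (rows>=2.2)
```

jog_arm([
  {"dx": -0.073, "dy": -0.143, "dz": 0.026, "turn": 0},
  {"dx": -0.073, "dy": -0.143, "dz": 0.026, "turn": 0},
  {"dx": -0.073, "dy": -0.143, "dz": 0.026, "turn": 0},
  {"dx": -0.073, "dy": -0.142, "dz": 0.026, "turn": 0},
  {"dx": 0, "dy": 0, "dz": 0.03, "turn": -0.053},
  {"dx": 0, "dy": 0, "dz": 0.03, "turn": -0.053},
  {"dx": 0, "dy": 0, "dz": 0.03, "turn": -0.053},
  {"dx": 0, "dy": 0, "dz": 0.03, "turn": -0.053},
  {"dx": 0, "dy": 0, "dz": 0.03, "turn": -0.053},
  {"dx": 0, "dy": 0, "dz": 0.03, "turn": -0.053},
])

```text
time: 7.58
eef_pos: [0.4246, 0.2917, 0.1652]
tcp_rot: [0.326, 0.945, 0.0, 0.0]
force: [-0.7, 0.1, 0.1]
gripper_width: 0.0853
grip_force: 0.0
```

jog_arm([
  {"dx": 0, "dy": 0, "dz": 0.03, "turn": -0.053},
  {"dx": 0, "dy": 0, "dz": 0.03, "turn": -0.053},
  {"dx": 0, "dy": 0, "dz": 0.03, "turn": -0.053},
  {"dx": 0, "dy": 0, "dz": 0, "turn": -0.053},
  {"dx": 0, "dy": 0, "dz": 0, "turn": 0},
])

```text
time: 8.2
eef_pos: [0.4246, 0.2916, 0.1384]
tcp_rot: [0.003, 1.0, 0.0, 0.0]
force: [-0.9, -1.1, 0.4]
gripper_width: 0.0855
grip_force: 0.0
```

```bash
cat > snap.py <<'E'
from rig import *
from h import *
import sys
for n in ("top","scene"): np.savez(f"{n}1.npz",**capture(n))
E
python3 go.py .424,.2925,.02,90; python3 - <<'E'
from rig import *
from h import *
s=capture("scene");cv2.imwrite("pics/r2.png",cv2.resize(s["pixels"][90:250,290:470,::-1],(720,600)))
E
```

```text
t 8.20 pos [0.4246 0.2916 0.1384] phi 89.6 w 0.0855 gf 0.0 F [-0.9 -1.1  0.4] j [-0.86  0.24  0.2   2.01 -0.06  0.9   0.94]
turn -0.002 (rows>=0.0) then dx 0.002 dy 0.003 dz 0.395 (rows>=2.2)
```

View pics/r2.png

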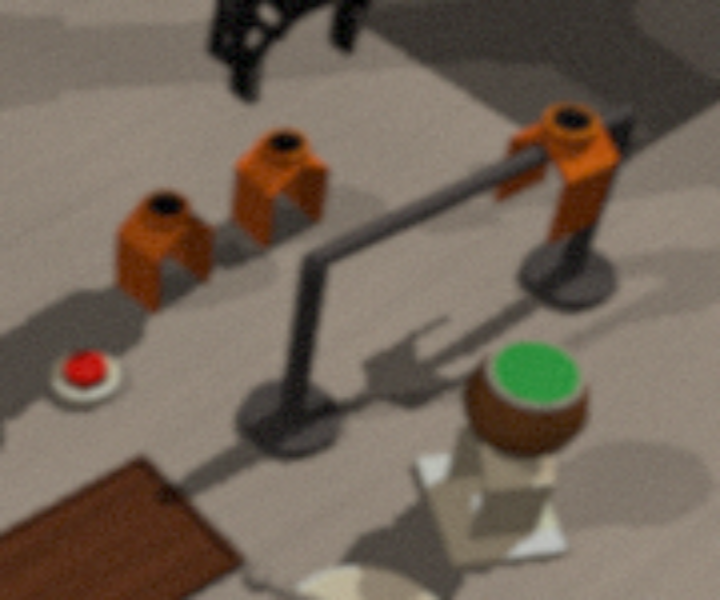

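Stand 1 hangs straddling the bar at crop (570,150). On to stand 2.

jog_arm([
  {"dx": 0.001, "dy": 0.002, "dz": 0.13, "turn": 0},
  {"dx": 0, "dy": 0, "dz": 0.13, "turn": 0},
  {"dx": 0, "dy": 0, "dz": 0.09, "turn": 0},
  {"dx": 0, "dy": 0, "dz": 0.047, "turn": 0},
])

```text
time: 8.75
eef_pos: [0.4235, 0.2918, 0.0179]
tcp_rot: [0.003, 1.0, -0.001, -0.001]
force: [-0.9, -0.4, -0.1]
gripper_width: 0.0855
grip_force: 0.0
```

jog_arm([
  {"dx": 0, "dy": 0, "dz": 0, "turn": 0},
  {"dx": 0, "dy": 0, "dz": 0, "turn": 0},
  {"dx": 0, "dy": 0, "dz": 0, "turn": 0},
  {"dx": 0, "dy": 0, "dz": 0, "turn": 0},
  {"dx": 0, "dy": 0, "dz": 0, "turn": 0},
  {"dx": 0, "dy": 0, "dz": 0, "turn": 0},
], gripper=0)

```text
time: 9.5
eef_pos: [0.425, 0.293, 0.0202]
tcp_rot: [0.002, 1.0, 0.001, 0.001]
force: [-0.4, -0.9, 6.8]
gripper_width: 0.0568
grip_force: 36.8
```

jog_arm([
  {"dx": 0, "dy": 0, "dz": -0.14, "turn": 0},
  {"dx": 0, "dy": 0, "dz": -0.14, "turn": 0.053},
  {"dx": 0, "dy": 0, "dz": -0.12, "turn": 0.053},
  {"dx": 0, "dy": 0, "dz": -0.12, "turn": 0.053},
  {"dx": 0, "dy": 0, "dz": -0.12, "turn": 0.053},
  {"dx": 0, "dy": 0, "dz": -0.12, "turn": 0.053},
  {"dx": 0, "dy": 0, "dz": 0, "turn": 0.053},
  {"dx": 0, "dy": 0, "dz": 0, "turn": 0.053},
  {"dx": 0, "dy": 0, "dz": 0, "turn": 0.053},
  {"dx": 0, "dy": 0, "dz": 0, "turn": 0.053},
])

```text
time: 10.75
eef_pos: [0.4234, 0.2918, 0.2464]
tcp_rot: [0.685, 0.729, -0.001, -0.0]
force: [-0.4, -0.8, -1.1]
gripper_width: 0.0564
grip_force: 36.9
```

```bash
python3 go.py .5938,.286,.25,-5.9 .5938,.286,.127,-5.9
```

```text
t 10.75 pos [0.4234 0.2918 0.2464] phi 3.6 w 0.0564 gf 36.9 F [-0.4 -0.8 -1.1] j [-1.04  0.11  0.38  1.92 -0.05  1.12 -0.58]
turn 0.053 (rows>=0.9) then dx 0.039 dy 0.567 dz -0.012 (rows>=3.1)
turn -0.000 (rows>=0.0) then dx 0.000 dy 0.000 dz 0.410 (rows>=2.2)
```

jog_arm([
  {"dx": 0, "dy": 0, "dz": 0, "turn": 0.053},
  {"dx": 0.01, "dy": 0.142, "dz": 0, "turn": 0},
  {"dx": 0.01, "dy": 0.142, "dz": 0, "turn": 0},
  {"dx": 0.01, "dy": 0.142, "dz": 0, "turn": 0},
  {"dx": 0.009, "dy": 0.142, "dz": 0, "turn": 0},
  {"dx": 0, "dy": 0, "dz": 0, "turn": 0},
  {"dx": 0, "dy": 0, "dz": 0.12, "turn": 0},
  {"dx": 0, "dy": 0, "dz": 0.12, "turn": 0},
  {"dx": 0, "dy": 0, "dz": 0.1, "turn": 0},
  {"dx": 0, "dy": 0, "dz": 0.04, "turn": 0},
])

```text
time: 12.0
eef_pos: [0.5916, 0.287, 0.1303]
tcp_rot: [0.741, 0.672, -0.003, -0.001]
force: [-0.7, 0.5, 1.3]
gripper_width: 0.0567
grip_force: 37.1
```

jog_arm([
  {"dx": 0, "dy": 0, "dz": 0.012, "turn": 0},
  {"dx": 0, "dy": 0, "dz": 0.006, "turn": 0},
  {"dx": 0, "dy": 0, "dz": 0, "turn": 0},
])

```text
time: 12.38
eef_pos: [0.5954, 0.2876, 0.1289]
tcp_rot: [0.741, 0.671, 0.001, 0.0]
force: [-0.4, 0.1, -0.8]
gripper_width: 0.0568
grip_force: 37.0
```

```bash
python3 go.py .5938,.286,.125,-5.9
```

```text
t 12.38 pos [0.5954 0.2876 0.1289] phi -5.6 w 0.0568 gf 37.0 F [-0.4  0.1 -0.8] j [-0.83  0.53  0.42  1.67 -0.25  0.99 -0.42]
turn 0.001 (rows>=0.0) then dx -0.006 dy -0.005 dz 0.013 (rows>=0.1)
```

jog_arm([
  {"dx": 0, "dy": -0.003, "dz": 0.01, "turn": 0},
  {"dx": 0, "dy": 0, "dz": 0, "turn": 0},
])

```text
time: 12.62
eef_pos: [0.5964, 0.2877, 0.127]
tcp_rot: [0.741, 0.671, 0.003, 0.001]
force: [1.5, -0.6, 3.9]
gripper_width: 0.0564
grip_force: 37.1
```

jog_arm([
  {"dx": 0, "dy": 0, "dz": 0, "turn": 0},
  {"dx": 0, "dy": 0, "dz": 0, "turn": 0},
  {"dx": 0, "dy": 0, "dz": 0, "turn": 0},
  {"dx": 0, "dy": 0, "dz": 0, "turn": 0},
  {"dx": 0, "dy": 0, "dz": -0.1, "turn": 0},
  {"dx": 0, "dy": 0, "dz": -0.15, "turn": 0},
  {"dx": 0, "dy": 0, "dz": -0.15, "turn": 0},
], gripper=1)

```text
time: 13.5
eef_pos: [0.5936, 0.2871, 0.2455]
tcp_rot: [0.741, 0.671, -0.001, -0.0]
force: [1.2, -0.2, 0.7]
gripper_width: 0.0855
grip_force: 0.0
```

```bash
python3 go.py .4212,.1805,.22,-5.9 .4212,.1805,.14,90
```

```text
t 13.50 pos [0.5936 0.2871 0.2455] phi -5.6 w 0.0855 gf 0.0 F [ 1.2 -0.2  0.7] j [-0.86  0.41  0.46  1.57 -0.19  1.2  -0.46]
turn 0.001 (rows>=0.0) then dx -0.413 dy -0.535 dz 0.085 (rows>=3.7)
turn -0.533 (rows>=9.4) then dx 0.000 dy 0.000 dz 0.267 (rows>=1.5)
```

jog_arm([
  {"dx": -0.103, "dy": -0.134, "dz": 0.021, "turn": 0},
  {"dx": -0.103, "dy": -0.134, "dz": 0.021, "turn": 0},
  {"dx": -0.103, "dy": -0.134, "dz": 0.021, "turn": 0},
  {"dx": -0.103, "dy": -0.133, "dz": 0.021, "turn": 0},
  {"dx": 0, "dy": 0, "dz": 0.03, "turn": -0.053},
  {"dx": 0, "dy": 0, "dz": 0.03, "turn": -0.053},
  {"dx": 0, "dy": 0, "dz": 0.03, "turn": -0.053},
  {"dx": 0, "dy": 0, "dz": 0.03, "turn": -0.053},
  {"dx": 0, "dy": 0, "dz": 0.03, "turn": -0.053},
  {"dx": 0, "dy": 0, "dz": 0.03, "turn": -0.053},
])

```text
time: 14.75
eef_pos: [0.4221, 0.18, 0.1654]
tcp_rot: [0.326, 0.945, 0.0, -0.0]
force: [0.2, -0.3, -0.1]
gripper_width: 0.0854
grip_force: 0.0
```

jog_arm([
  {"dx": 0, "dy": 0, "dz": 0.03, "turn": -0.053},
  {"dx": 0, "dy": 0, "dz": 0.03, "turn": -0.053},
  {"dx": 0, "dy": 0, "dz": 0.03, "turn": -0.053},
  {"dx": 0, "dy": 0, "dz": 0, "turn": -0.053},
  {"dx": 0, "dy": 0, "dz": 0, "turn": 0},
])

```text
time: 15.38
eef_pos: [0.4221, 0.1799, 0.1385]
tcp_rot: [0.003, 1.0, -0.0, -0.0]
force: [0.2, 0.1, 0.3]
gripper_width: 0.0853
grip_force: 0.0
```

```bash
python3 go.py .4212,.1805,.02,90
```

```text
t 15.38 pos [0.4221 0.1799 0.1385] phi 89.6 w 0.0853 gf 0.0 F [0.2 0.1 0.3] j [-0.86  0.14  0.39  2.14 -0.07  0.87  1.14]
turn -0.002 (rows>=0.0) then dx 0.003 dy 0.002 dz 0.395 (rows>=2.2)
```

jog_arm([
  {"dx": 0.003, "dy": 0.002, "dz": 0.13, "turn": 0},
  {"dx": 0, "dy": 0, "dz": 0.13, "turn": 0},
  {"dx": 0, "dy": 0, "dz": 0.09, "turn": 0},
  {"dx": 0, "dy": 0, "dz": 0.043, "turn": 0},
])

```text
time: 15.88
eef_pos: [0.4205, 0.1803, 0.0195]
tcp_rot: [0.003, 1.0, -0.001, -0.001]
force: [0.3, -0.6, 0.4]
gripper_width: 0.0855
grip_force: 0.0
```

jog_arm([
  {"dx": 0, "dy": 0, "dz": 0, "turn": 0},
  {"dx": 0, "dy": 0, "dz": 0, "turn": 0},
  {"dx": 0, "dy": 0, "dz": 0, "turn": 0},
  {"dx": 0, "dy": 0, "dz": 0, "turn": 0},
  {"dx": 0, "dy": 0, "dz": 0, "turn": 0},
  {"dx": 0, "dy": 0, "dz": 0, "turn": 0},
], gripper=0)

```text
time: 16.62
eef_pos: [0.4223, 0.1813, 0.0217]
tcp_rot: [0.002, 1.0, 0.001, 0.001]
force: [-0.7, -0.1, 6.5]
gripper_width: 0.0558
grip_force: 37.3
```

jog_arm([
  {"dx": 0, "dy": 0, "dz": -0.14, "turn": 0},
  {"dx": 0, "dy": 0, "dz": -0.14, "turn": 0.053},
  {"dx": 0, "dy": 0, "dz": -0.12, "turn": 0.053},
  {"dx": 0, "dy": 0, "dz": -0.12, "turn": 0.053},
  {"dx": 0, "dy": 0, "dz": -0.12, "turn": 0.053},
  {"dx": 0, "dy": 0, "dz": -0.12, "turn": 0.053},
  {"dx": 0, "dy": 0, "dz": 0, "turn": 0.053},
  {"dx": 0, "dy": 0, "dz": 0, "turn": 0.053},
  {"dx": 0, "dy": 0, "dz": 0, "turn": 0.053},
  {"dx": 0, "dy": 0, "dz": 0, "turn": 0.053},
])

```text
time: 17.88
eef_pos: [0.4206, 0.1803, 0.2482]
tcp_rot: [0.685, 0.729, -0.0, -0.0]
force: [0.4, 1.0, -1.0]
gripper_width: 0.0554
grip_force: 37.6
```

```bash
python3 go.py .5862,.212,.25,-5.9 .5862,.212,.127,-5.9
```

```text
t 17.88 pos [0.4206 0.1803 0.2482] phi 3.6 w 0.0554 gf 37.6 F [ 0.4  1.  -1. ] j [-0.98 -0.02  0.49  2.04  0.01  1.12 -0.44]
turn 0.053 (rows>=0.9) then dx 0.162 dy 0.538 dz -0.006 (rows>=3.1)
turn -0.000 (rows>=0.0) then dx 0.000 dy 0.000 dz 0.410 (rows>=2.2)
```

jog_arm([
  {"dx": 0, "dy": 0, "dz": 0, "turn": 0.053},
  {"dx": 0.041, "dy": 0.135, "dz": 0, "turn": 0},
  {"dx": 0.041, "dy": 0.135, "dz": 0, "turn": 0},
  {"dx": 0.04, "dy": 0.135, "dz": 0, "turn": 0},
  {"dx": 0.04, "dy": 0.134, "dz": 0, "turn": 0},
  {"dx": 0, "dy": 0, "dz": 0, "turn": 0},
  {"dx": 0, "dy": 0, "dz": 0.12, "turn": 0},
  {"dx": 0, "dy": 0, "dz": 0.12, "turn": 0},
  {"dx": 0, "dy": 0, "dz": 0.1, "turn": 0},
  {"dx": 0, "dy": 0, "dz": 0.04, "turn": 0},
])

```text
time: 19.12
eef_pos: [0.584, 0.2126, 0.1323]
tcp_rot: [0.741, 0.672, -0.002, -0.001]
force: [-0.8, 0.0, 0.0]
gripper_width: 0.056
grip_force: 37.6
```

jog_arm([
  {"dx": 0, "dy": 0, "dz": 0.014, "turn": 0},
  {"dx": 0, "dy": 0, "dz": 0.01, "turn": 0},
  {"dx": 0, "dy": 0, "dz": 0.004, "turn": 0},
  {"dx": 0, "dy": 0, "dz": 0, "turn": 0},
])

```text
time: 19.62
eef_pos: [0.5886, 0.2136, 0.128]
tcp_rot: [0.741, 0.671, 0.002, 0.001]
force: [0.1, -0.4, 3.4]
gripper_width: 0.0559
grip_force: 37.8
```

```bash
python3 go.py .5862,.212,.127,-5.9
```

```text
t 19.62 pos [0.5886 0.2136 0.128 ] phi -5.7 w 0.0559 gf 37.8 F [ 0.1 -0.4  3.4] j [-0.81  0.48  0.51  1.77 -0.28  0.96 -0.29]
turn 0.001 (rows>=0.0) then dx -0.006 dy -0.007 dz 0.003 (rows>=0.1)
```

jog_arm([
  {"dx": 0, "dy": 0, "dz": 0, "turn": 0},
  {"dx": 0, "dy": 0, "dz": 0, "turn": 0},
  {"dx": 0, "dy": 0, "dz": 0, "turn": 0},
  {"dx": 0, "dy": 0, "dz": 0, "turn": 0},
  {"dx": 0, "dy": 0, "dz": -0.1, "turn": 0},
  {"dx": 0, "dy": 0, "dz": -0.15, "turn": 0},
  {"dx": 0, "dy": 0, "dz": -0.15, "turn": 0},
], gripper=1)

```text
time: 20.5
eef_pos: [0.5865, 0.213, 0.2471]
tcp_rot: [0.741, 0.671, -0.001, -0.0]
force: [0.1, -0.7, -0.2]
gripper_width: 0.0856
grip_force: 0.0
```

```bash
python3 snap.py; python3 - <<'E'
from h import *
t=dict(np.load("top1.npz"));s=dict(np.load("scene1.npz"));np.set_printoptions(precision=4,suppress=True)
for p in ([.428,-.0575,-1.82],[.447,-.1985,1.107],[.446,-.357,1.75]):
    print(fit([t],box,"tin",p))
cv2.imwrite("pics/r3.png",np.hstack([cv2.resize(t["pixels"][160:290,140:480,::-1],(780,300))]+[]))
a=cv2.resize(t["pixels"][160:290,140:480,::-1],(780,298));b=cv2.resize(s["pixels"][100:292,140:480+20,::-1],(780,302))
cv2.imwrite("pics/r3.png",np.vstack([a,b]))
E
python3 go.py .416,-.1045,.16,-14.5
```

```text
(array([ 0.4274, -0.059 , -1.8329]), np.float64(0.19587864911276473))
(array([ 0.4558, -0.1901,  1.1677]), np.float64(0.7768485915492958))
(array([ 0.4449, -0.3559,  1.7492]), np.float64(0.23596621957277694))
t 20.60 pos [0.591  0.214  0.2529] phi -5.7 w 0.0851 gf 0.0 F [-0.1 -0.6  1. ] j [-0.85  0.35  0.55  1.66 -0.2   1.18 -0.35]
turn 0.049 (rows>=0.9) then dx -1.174 dy -0.299 dz 0.310 (rows>=6.8)
```

View pics/r3.png

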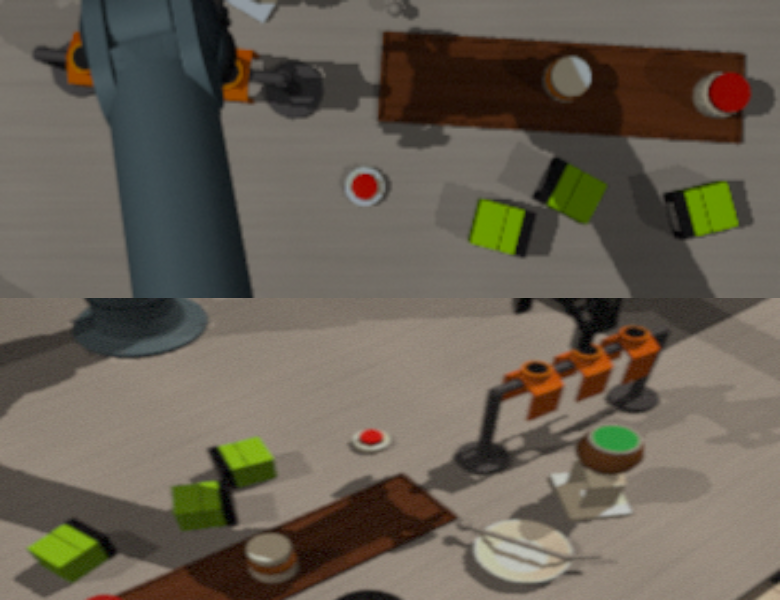

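All three stands hang on the bar and the tins haven't moved. Next is tin 1.

jog_arm([
  {"dx": 0, "dy": 0, "dz": 0, "turn": 0.051},
  {"dx": -0.148, "dy": -0.037, "dz": 0, "turn": 0},
  {"dx": -0.148, "dy": -0.037, "dz": 0, "turn": 0},
  {"dx": -0.148, "dy": -0.037, "dz": 0, "turn": 0},
  {"dx": -0.148, "dy": -0.037, "dz": 0.06, "turn": 0},
  {"dx": -0.148, "dy": -0.037, "dz": 0.06, "turn": 0},
  {"dx": -0.148, "dy": -0.037, "dz": 0.06, "turn": 0},
  {"dx": -0.148, "dy": -0.037, "dz": 0.06, "turn": 0},
  {"dx": -0.148, "dy": -0.037, "dz": 0.06, "turn": 0},
  {"dx": 0, "dy": 0, "dz": 0, "turn": 0},
], gripper=0.8)

```text
time: 21.85
eef_pos: [0.4062, -0.1103, 0.1544]
tcp_rot: [0.795, 0.607, -0.002, -0.002]
force: [-0.3, 0.7, 1.4]
gripper_width: 0.0679
grip_force: 0.0
```

```bash
python3 go.py .4147,-.1064,.006,-14.9; python3 - <<'E'
from rig import *
from h import *
t=capture("top");np.savez("top1.npz",**t)
print(fit([t],box,"tin",[.428,-.0575,-1.83]))
E
```

```text
t 21.85 pos [ 0.4062 -0.1103  0.1544] phi -15.3 w 0.0679 gf 0.0 F [-0.3  0.7  1.4] j [-0.63  0.03  0.82  2.22 -0.02  0.91 -0.06]
turn -0.002 (rows>=0.0) then dx 0.020 dy 0.024 dz 0.495 (rows>=2.7)
(array([ 0.42832532, -0.05744019, -1.89421379]), np.float64(0.3056064073226545))
```

jog_arm([
  {"dx": 0.02, "dy": 0.024, "dz": 0, "turn": -0.002},
  {"dx": 0, "dy": 0, "dz": 0.14, "turn": 0},
  {"dx": 0, "dy": 0, "dz": 0.14, "turn": 0},
  {"dx": 0, "dy": 0, "dz": 0.12, "turn": 0},
  {"dx": 0, "dy": 0, "dz": 0.06, "turn": 0},
  {"dx": 0, "dy": 0, "dz": 0.03, "turn": 0},
  {"dx": 0, "dy": 0, "dz": 0, "turn": 0},
])

```text
time: 22.78
eef_pos: [0.4197, -0.1027, 0.0091]
tcp_rot: [0.79, 0.613, -0.0, 0.0]
force: [0.5, 0.3, 0.7]
gripper_width: 0.0686
grip_force: 0.0
```

jog_arm([
  {"dx": 0, "dy": 0, "dz": 0, "turn": 0},
  {"dx": 0, "dy": 0, "dz": 0, "turn": 0},
  {"dx": 0, "dy": 0, "dz": 0, "turn": 0},
  {"dx": 0, "dy": 0, "dz": 0, "turn": 0},
  {"dx": 0, "dy": 0, "dz": 0, "turn": 0},
  {"dx": 0, "dy": 0, "dz": 0, "turn": 0},
], gripper=0, squeeze=20)

```text
time: 23.52
eef_pos: [0.4197, -0.1034, 0.01]
tcp_rot: [0.79, 0.613, 0.001, 0.0]
force: [0.0, 2.1, 5.7]
gripper_width: 0.0541
grip_force: 22.6
```

```bash
python3 go.py
```

```text
t 23.52 pos [ 0.4197 -0.1034  0.01  ] phi -14.4 w 0.0541 gf 22.6 F [0.  2.1 5.7] j [-0.44  0.41  0.66  2.27 -0.46  0.58  0.31]
```

jog_arm([
  {"dx": 0.02, "dy": 0, "dz": -0.03, "turn": 0},
  {"dx": 0.024, "dy": 0, "dz": -0.022, "turn": 0},
  {"dx": 0.028, "dy": 0, "dz": -0.017, "turn": 0},
  {"dx": 0.03, "dy": 0, "dz": -0.012, "turn": 0},
  {"dx": 0.032, "dy": 0, "dz": -0.006, "turn": 0},
  {"dx": 0.033, "dy": 0, "dz": -0.001, "turn": 0},
  {"dx": 0.032, "dy": 0, "dz": 0.004, "turn": 0},
  {"dx": 0.031, "dy": 0, "dz": 0.01, "turn": 0},
  {"dx": 0.029, "dy": 0, "dz": 0.012, "turn": 0},
  {"dx": 0, "dy": 0, "dz": 0, "turn": 0},
])

```text
time: 24.78
eef_pos: [0.438, -0.0275, 0.0274]
tcp_rot: [0.79, 0.613, -0.0, -0.0]
force: [-0.7, -0.9, -2.0]
gripper_width: 0.054
grip_force: 21.8
```

```bash
python3 go.py; python3 - <<'E'
from rig import *
from h import *
s=capture("scene");t=capture("top")
cv2.imwrite("pics/r4.png",np.hstack([cv2.resize(s["pixels"][170:290,180:300,::-1],(400,400),interpolation=2),cv2.resize(t["pixels"][200:290,310:400,::-1],(400,400),interpolation=2)]))
E
```

```text
t 24.77 pos [ 0.438  -0.0275  0.0274] phi -14.4 w 0.0540 gf 21.8 F [-0.7 -0.9 -2. ] j [-0.64  0.38  0.68  2.25 -0.41  0.63  0.09]
```

View pics/r4.png

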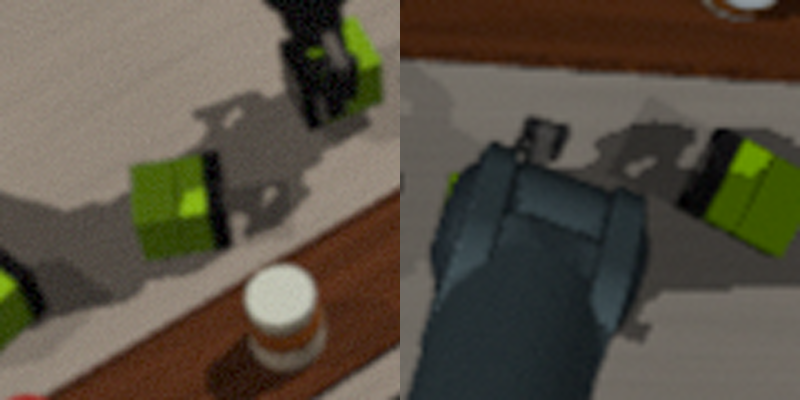

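The tin was carried without pivoting, since its lid still faces left at crop (300,80). I'll ease the grip so the heavy end can swing.

jog_arm([
  {"dx": 0, "dy": 0, "dz": 0, "turn": 0},
  {"dx": 0, "dy": 0, "dz": 0, "turn": 0},
], gripper=0.625)

```text
time: 25.12
eef_pos: [0.4381, -0.0287, 0.028]
tcp_rot: [0.791, 0.612, 0.0, 0.0]
force: [0.8, 0.0, -0.6]
gripper_width: 0.0538
grip_force: 21.8
```

jog_arm([
  {"dx": 0, "dy": 0, "dz": 0, "turn": 0},
  {"dx": 0, "dy": 0, "dz": 0, "turn": 0},
], gripper=0.63)

```text
time: 25.38
eef_pos: [0.4381, -0.0284, 0.0279]
tcp_rot: [0.791, 0.612, 0.0, -0.0]
force: [0.3, -0.3, -1.4]
gripper_width: 0.0538
grip_force: 21.8
```

jog_arm([
  {"dx": 0, "dy": 0, "dz": 0, "turn": 0},
], gripper=0.634)

```text
time: 25.5
eef_pos: [0.4381, -0.0283, 0.0279]
tcp_rot: [0.79, 0.612, 0.0, -0.0]
force: [-0.2, 0.8, -1.6]
gripper_width: 0.0541
grip_force: 6.5
```

jog_arm([
  {"dx": 0, "dy": 0, "dz": 0, "turn": 0},
], gripper=0.638)

```text
time: 25.62
eef_pos: [0.4384, -0.0283, 0.028]
tcp_rot: [0.79, 0.612, 0.0, 0.0]
force: [-0.9, 0.8, 0.3]
gripper_width: 0.0545
grip_force: 0.0
```

jog_arm([
  {"dx": 0, "dy": 0, "dz": 0, "turn": 0},
], gripper=0.642)

```text
time: 25.75
eef_pos: [0.4384, -0.0283, 0.028]
tcp_rot: [0.79, 0.612, 0.0, 0.0]
force: [0.2, 0.2, 0.7]
gripper_width: 0.0547
grip_force: 0.0
```

jog_arm([
  {"dx": 0, "dy": 0, "dz": 0, "turn": 0},
], gripper=0.646)

```text
time: 25.88
eef_pos: [0.4383, -0.0283, 0.028]
tcp_rot: [0.79, 0.613, 0.0, 0.0]
force: [-0.5, -0.3, -0.6]
gripper_width: 0.0551
grip_force: 0.0
```

jog_arm([
  {"dx": 0, "dy": 0, "dz": 0, "turn": 0},
  {"dx": -0.03, "dy": 0, "dz": 0.02, "turn": 0},
  {"dx": 0, "dy": 0, "dz": 0.035, "turn": 0},
  {"dx": 0, "dy": 0, "dz": 0, "turn": 0},
], gripper=0.75)

```text
time: 26.38
eef_pos: [0.4346, -0.0373, 0.0103]
tcp_rot: [0.791, 0.612, -0.001, -0.001]
force: [-0.3, 0.3, 0.1]
gripper_width: 0.0641
grip_force: 0.0
```

jog_arm([
  {"dx": 0, "dy": 0, "dz": 0, "turn": 0},
  {"dx": 0, "dy": 0, "dz": 0, "turn": 0},
  {"dx": 0, "dy": 0, "dz": 0, "turn": 0},
  {"dx": 0, "dy": 0, "dz": -0.05, "turn": 0},
  {"dx": 0, "dy": 0, "dz": -0.06, "turn": 0},
  {"dx": 0, "dy": 0, "dz": -0.06, "turn": 0},
  {"dx": 0, "dy": 0, "dz": 0, "turn": 0},
  {"dx": 0, "dy": 0, "dz": 0, "turn": 0},
], gripper=0.61)

```text
time: 27.38
eef_pos: [0.4354, -0.0368, 0.062]
tcp_rot: [0.79, 0.613, -0.0, -0.0]
force: [0.2, -0.8, -1.9]
gripper_width: 0.0538
grip_force: 21.9
```

jog_arm([
  {"dx": 0, "dy": 0, "dz": 0, "turn": 0},
], gripper=0.633)

```text
time: 27.5
eef_pos: [0.4352, -0.037, 0.0617]
tcp_rot: [0.79, 0.612, -0.001, -0.0]
force: [-1.0, 0.1, 0.4]
gripper_width: 0.0541
grip_force: 0.0
```

jog_arm([
  {"dx": 0, "dy": 0, "dz": 0, "turn": 0},
], gripper=0.634)

```text
time: 27.62
eef_pos: [0.4356, -0.0372, 0.062]
tcp_rot: [0.791, 0.612, -0.0, -0.0]
force: [-0.1, -0.8, -0.3]
gripper_width: 0.0542
grip_force: 0.0
```

```bash
python3 go.py; python3 - <<'E'
from rig import *
from h import *
s=capture("scene")
cv2.imwrite("pics/r5.png",cv2.resize(s["pixels"][150:270,200:320,::-1],(400,400),interpolation=2))
E
```

```text
t 27.62 pos [ 0.4356 -0.0372  0.062 ] phi -14.5 w 0.0542 gf 0.0 F [-0.1 -0.8 -0.3] j [-0.69  0.3   0.75  2.25 -0.32  0.7   0.04]
```

View pics/r5.png

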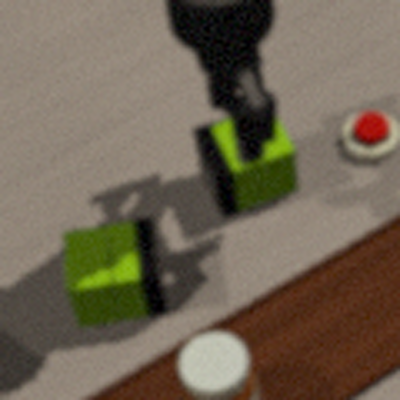

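The tin dropped and still lies on its side, lid left, at crop (250,170). I'll pivot it against the outer lane wall instead, and first clear the arm to measure it again.

jog_arm([
  {"dx": 0, "dy": 0, "dz": -0.15, "turn": 0},
  {"dx": 0, "dy": 0, "dz": -0.15, "turn": 0},
  {"dx": 0.17, "dy": 0, "dz": -0.1, "turn": 0},
  {"dx": 0.17, "dy": 0, "dz": 0, "turn": 0},
  {"dx": 0.17, "dy": 0, "dz": 0, "turn": 0},
  {"dx": 0.17, "dy": 0, "dz": 0, "turn": 0},
  {"dx": 0.1, "dy": 0, "dz": 0, "turn": 0},
  {"dx": 0, "dy": 0, "dz": 0, "turn": 0},
], gripper=0.8)

```text
time: 28.68
eef_pos: [0.4943, 0.1929, 0.182]
tcp_rot: [0.789, 0.615, 0.0, 0.0]
force: [0.7, -0.5, -0.7]
gripper_width: 0.0683
grip_force: 0.0
```

```bash
python3 snap.py; python3 go.py; python3 - <<'E'
from h import *
t=dict(np.load("top1.npz"));s=dict(np.load("scene1.npz"))
print(fit([t],box,"tin",[.447,.015,-1.83]))
print(fit([t],box,"tin",[.447,-.1985,1.107]),fit([t],box,"tin",[.4449,-.356,1.75]))
cv2.imwrite("pics/r6.png",cv2.resize(t["pixels"][220:280,280:380,::-1],(750,450),interpolation=2))
E
```

```text
t 28.77 pos [0.4941 0.1886 0.182 ] phi -14.5 w 0.0685 gf 0.0 F [0.6 0.1 0.2] j [-1.06  0.25  0.7   1.96 -0.19  1.   -0.52]
(array([ 4.45019631e-01,  9.23971109e-04, -1.82102784e+00]), np.float64(0.2112809574594146))
(array([ 0.4470544 , -0.19737322,  1.0865109 ]), np.float64(0.6213677081057462)) (array([ 0.4447711 , -0.35690686,  1.72672636]), np.float64(0.24394860045821298))
```

View pics/r6.png

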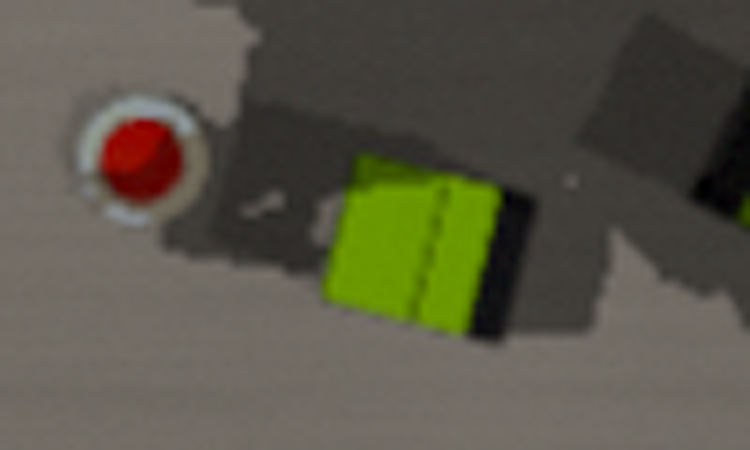

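```bash
python3 go.py .4326,-.0475,.1,-14.3 .4326,-.0475,.01,-14.3
```

```text
t 28.77 pos [0.4941 0.1886 0.182 ] phi -14.5 w 0.0685 gf 0.0 F [0.6 0.1 0.2] j [-1.06  0.25  0.7   1.96 -0.19  1.   -0.52]
turn -0.001 (rows>=0.0) then dx -0.813 dy -0.004 dz 0.273 (rows>=4.7)
turn -0.000 (rows>=0.0) then dx 0.000 dy 0.000 dz 0.300 (rows>=1.6)
```

jog_arm([
  {"dx": -0.135, "dy": 0, "dz": 0, "turn": 0},
  {"dx": -0.135, "dy": 0, "dz": 0, "turn": 0},
  {"dx": -0.135, "dy": 0, "dz": 0.02, "turn": 0},
  {"dx": -0.135, "dy": 0, "dz": 0.08, "turn": 0},
  {"dx": -0.135, "dy": 0, "dz": 0.08, "turn": 0},
  {"dx": -0.135, "dy": 0, "dz": 0.09, "turn": 0},
  {"dx": 0, "dy": 0, "dz": 0, "turn": 0},
  {"dx": 0, "dy": 0, "dz": 0, "turn": 0},
])

```text
time: 29.78
eef_pos: [0.4332, -0.0466, 0.1015]
tcp_rot: [0.791, 0.611, 0.0, -0.0]
force: [0.4, 0.3, 0.2]
gripper_width: 0.0685
grip_force: 0.0
```

```bash
python3 go.py .4326,-.0475,.01,-14.3
```

```text
t 29.77 pos [ 0.4332 -0.0466  0.1015] phi -14.6 w 0.0685 gf 0.0 F [0.4 0.3 0.2] j [-0.76  0.2   0.84  2.23 -0.22  0.78 -0.03]
turn -0.002 (rows>=0.0) then dx -0.003 dy -0.001 dz 0.305 (rows>=1.7)
```

jog_arm([
  {"dx": -0.003, "dy": 0, "dz": 0.13, "turn": 0},
  {"dx": 0, "dy": 0, "dz": 0.12, "turn": 0},
  {"dx": 0, "dy": 0, "dz": 0.05, "turn": 0},
  {"dx": 0, "dy": 0, "dz": 0.005, "turn": 0},
])

```text
time: 30.28
eef_pos: [0.4335, -0.0456, 0.0096]
tcp_rot: [0.79, 0.613, -0.0, -0.0]
force: [-0.6, -0.7, 0.3]
gripper_width: 0.0685
grip_force: 0.0
```

jog_arm([
  {"dx": 0, "dy": 0, "dz": 0, "turn": 0},
  {"dx": 0, "dy": 0, "dz": 0, "turn": 0},
  {"dx": 0, "dy": 0, "dz": 0, "turn": 0},
  {"dx": 0, "dy": 0, "dz": 0, "turn": 0},
  {"dx": 0, "dy": 0, "dz": -0.06, "turn": 0},
  {"dx": 0, "dy": 0, "dz": -0.06, "turn": 0},
  {"dx": 0, "dy": 0, "dz": 0, "turn": 0},
], gripper=0)

```text
time: 31.15
eef_pos: [0.4343, -0.0466, 0.0466]
tcp_rot: [0.79, 0.612, 0.001, 0.001]
force: [0.1, 0.9, -1.5]
gripper_width: 0.054
grip_force: 21.9
```

jog_arm([
  {"dx": 0, "dy": 0, "dz": 0, "turn": 0.055},
  {"dx": 0, "dy": 0, "dz": 0, "turn": 0.055},
  {"dx": 0, "dy": 0, "dz": 0, "turn": 0.055},
  {"dx": 0, "dy": 0, "dz": 0, "turn": 0.055},
  {"dx": 0, "dy": 0, "dz": 0, "turn": 0.055},
  {"dx": 0, "dy": 0, "dz": 0, "turn": 0.055},
  {"dx": 0, "dy": 0, "dz": 0, "turn": 0.055},
  {"dx": 0, "dy": 0, "dz": 0, "turn": 0.054},
  {"dx": 0, "dy": 0, "dz": 0, "turn": 0},
])

```text
time: 32.28
eef_pos: [0.4326, -0.0468, 0.0451]
tcp_rot: [1.0, -0.029, -0.001, 0.001]
force: [0.5, -0.4, -1.3]
gripper_width: 0.0538
grip_force: 21.8
```

```bash
python3 go.py .477,-.03,.045,-93.4;python3 - <<'E'
from rig import *
from h import *
s=capture("scene");cv2.imwrite("pics/r7.png",cv2.resize(s["pixels"][150:270,200:320,::-1],(400,400),interpolation=2))
E
```

```text
t 32.27 pos [ 0.4326 -0.0468  0.0451] phi -93.4 w 0.0538 gf 21.8 F [ 0.5 -0.4 -1.3] j [-0.93  0.5   1.09  2.27 -0.67  0.75 -1.  ]
turn 0.000 (rows>=0.0) then dx 0.144 dy -0.065 dz 0.000 (rows>=0.9)
```

View pics/r7.png

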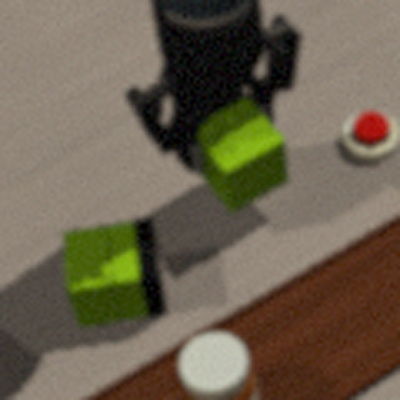

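jog_arm([
  {"dx": 0.085, "dy": -0.033, "dz": 0.03, "turn": 0},
  {"dx": 0.085, "dy": -0.032, "dz": 0.05, "turn": 0},
  {"dx": 0, "dy": 0, "dz": 0.02, "turn": 0},
  {"dx": 0, "dy": 0, "dz": 0, "turn": 0},
  {"dx": 0, "dy": 0, "dz": 0, "turn": 0},
])

```text
time: 32.95
eef_pos: [0.4843, -0.0308, 0.0159]
tcp_rot: [1.0, -0.031, -0.0, -0.0]
force: [0.3, -0.5, -1.7]
gripper_width: 0.0539
grip_force: 21.8
```

```bash
python3 go.py .490,-.03,.0148,-93.4
```

```text
t 32.95 pos [ 0.4843 -0.0308  0.0159] phi -93.5 w 0.0539 gf 21.8 F [ 0.3 -0.5 -1.7] j [-0.83  0.62  0.96  2.16 -0.77  0.75 -0.98]
turn -0.001 (rows>=0.0) then dx 0.019 dy -0.004 dz 0.004 (rows>=0.1)
```

jog_arm([
  {"dx": 0.012, "dy": 0, "dz": 0.004, "turn": 0},
  {"dx": 0.008, "dy": 0, "dz": 0, "turn": 0},
  {"dx": 0, "dy": 0, "dz": 0, "turn": 0},
])

```text
time: 33.33
eef_pos: [0.4919, -0.0306, 0.0149]
tcp_rot: [1.0, -0.03, 0.0, 0.0]
force: [0.1, -0.0, -1.5]
gripper_width: 0.0539
grip_force: 21.8
```

jog_arm([
  {"dx": 0.01, "dy": 0, "dz": 0, "turn": 0},
  {"dx": 0, "dy": 0, "dz": 0, "turn": 0},
])

```text
time: 33.58
eef_pos: [0.4931, -0.0306, 0.0143]
tcp_rot: [1.0, -0.03, -0.001, -0.0]
force: [-2.4, 0.4, -0.1]
gripper_width: 0.054
grip_force: 21.8
```

jog_arm([
  {"dx": 0.022, "dy": 0, "dz": -0.022, "turn": 0},
  {"dx": 0.022, "dy": 0, "dz": -0.024, "turn": 0},
  {"dx": 0.026, "dy": 0, "dz": -0.019, "turn": 0},
  {"dx": 0, "dy": 0, "dz": 0, "turn": 0},
])

```text
time: 34.08
eef_pos: [0.5175, -0.0322, 0.0354]
tcp_rot: [1.0, -0.03, 0.002, -0.0]
force: [-4.1, 0.8, 3.9]
gripper_width: 0.0538
grip_force: 22.2
```

jog_arm([
  {"dx": 0.029, "dy": 0, "dz": -0.015, "turn": 0},
  {"dx": 0.031, "dy": 0, "dz": -0.009, "turn": 0},
  {"dx": 0.032, "dy": 0, "dz": -0.004, "turn": 0},
  {"dx": 0, "dy": 0, "dz": 0, "turn": 0},
])

```text
time: 34.58
eef_pos: [0.547, -0.0339, 0.0438]
tcp_rot: [1.0, -0.03, 0.003, 0.001]
force: [-1.0, -0.6, -1.2]
gripper_width: 0.054
grip_force: 21.4
```

```bash
python3 go.py;python3 - <<'E'
from rig import *
from h import *
s=capture("scene");cv2.imwrite("pics/r8.png",cv2.resize(s["pixels"][150:270,200:320,::-1],(400,400),interpolation=2))
E
```

```text
t 34.58 pos [ 0.547  -0.0339  0.0438] phi -93.4 w 0.0540 gf 21.4 F [-1.  -0.6 -1.2] j [-0.79  0.67  0.97  2.01 -0.74  0.86 -1.03]
```

View pics/r8.png

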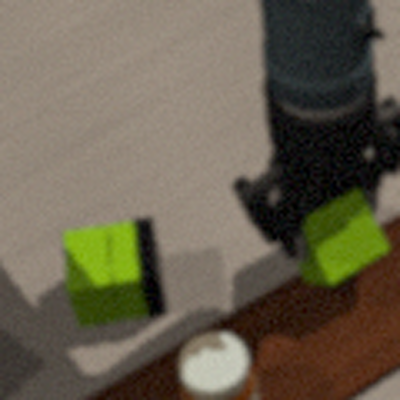

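```bash
cat > tilt.py <<'E'
from rig import *
from h import *
from go import state
def tilt():
    p,phi=state();c=capture("scene");im=c["pixels"].astype(int);r,g,b=im[...,0],im[...,1],im[...,2]
    M=((g>r+12)&(g>b+35)).astype(np.uint8);u=P(c,[p+[0,0,.01]])[0];roi=np.zeros_like(M);cv2.circle(roi,(int(u[0]),int(u[1])),30,1,-1)
    M=cv2.resize(M*roi,None,fx=4,fy=4,interpolation=0);a=np.radians(phi);e=np.array([-np.sin(a),np.cos(a),0])*SGN;w=np.array([np.cos(a),np.sin(a),0])
    def pts(q):
        t,h,dz=q;ax=-np.cos(t)*e+np.sin(t)*np.array([0,0,1]);n=np.sin(t)*e+np.cos(t)*np.array([0,0,1])  # n: up side of lying tin
        G=p+[0,0,.021];O=G-h*ax+(dz)*n
        return np.array([O+l*ax+s*w+k*n for l in(0,.054) for s in(-.027,.027) for k in(-.027,.027)])
    def cost(q):
        H=hullmask(c,pts(q),1);k=cv2.dilate(H,np.ones((25,25)));return ((H!=M)&(k>0)).sum()/H.sum()+((q[1]-.047)/.02)**2*.05+(q[2]/.01)**2*.05
    best=min((minimize(cost,[t,.047,0],method="Nelder-Mead",options=dict(initial_simplex=[[t,.047,0],[t+.2,.047,0],[t,.055,0],[t,.047,.006]])) for t in np.arange(-.2,2.2,.3)),key=lambda r:r.fun)
    print("tilt deg %.0f h %.4f dz %.4f cost %.2f"%(np.degrees(best.x[0]),best.x[1],best.x[2],best.fun), "green px",int(M.sum()/16))
import sys
SGN=float(sys.argv[1]);tilt()
E
python3 tilt.py 1
```

```text
t 34.62 pos [ 0.5455 -0.0339  0.0434] phi -93.5 w 0.0541 gf 21.4 F [ 1.   0.1 -1.9] j [-0.79  0.67  0.97  2.01 -0.74  0.86 -1.03]
tilt deg 32 h 0.0429 dz -0.0012 cost 0.23 green px 486
```

jog_arm([
  {"dx": -0.06, "dy": 0, "dz": -0.01, "turn": 0},
  {"dx": -0.065, "dy": 0, "dz": 0, "turn": 0},
  {"dx": 0, "dy": 0, "dz": 0.03, "turn": 0},
  {"dx": 0, "dy": 0, "dz": 0.023, "turn": 0},
  {"dx": 0, "dy": 0, "dz": 0, "turn": 0},
  {"dx": 0, "dy": 0, "dz": 0, "turn": 0},
])

```text
time: 35.42
eef_pos: [0.5071, -0.0313, 0.0307]
tcp_rot: [1.0, -0.03, 0.0, -0.001]
force: [-3.4, 1.5, 10.6]
gripper_width: 0.0537
grip_force: 22.4
```

```bash
python3 tilt.py 1; python3 go.py .514,-.033,.0304,-93.4
```

```text
t 35.42 pos [ 0.5071 -0.0313  0.0307] phi -93.5 w 0.0537 gf 22.4 F [-3.4  1.5 10.6] j [-0.82  0.63  0.97  2.11 -0.75  0.8  -1.01]
tilt deg 31 h 0.0431 dz -0.0006 cost 0.25 green px 444
t 35.48 pos [ 0.5071 -0.0314  0.0307] phi -93.5 w 0.0540 gf 22.4 F [-3.6 -0.2 12. ] j [-0.82  0.63  0.97  2.11 -0.75  0.8  -1.01]
turn -0.000 (rows>=0.0) then dx 0.023 dy 0.004 dz 0.001 (rows>=0.1)
```

jog_arm([
  {"dx": 0, "dy": 0, "dz": -0.024, "turn": 0},
  {"dx": 0.02, "dy": 0, "dz": 0, "turn": 0},
  {"dx": 0.01, "dy": 0, "dz": 0, "turn": 0},
  {"dx": 0, "dy": 0, "dz": 0, "turn": 0},
])

```text
time: 35.98
eef_pos: [0.515, -0.032, 0.0366]
tcp_rot: [1.0, -0.03, 0.0, 0.0]
force: [-0.0, 0.7, -1.3]
gripper_width: 0.0537
grip_force: 20.9
```

jog_arm([
  {"dx": 0.015, "dy": 0, "dz": 0, "turn": 0},
  {"dx": 0, "dy": 0, "dz": 0, "turn": 0},
])

```text
time: 36.22
eef_pos: [0.5195, -0.0323, 0.0369]
tcp_rot: [1.0, -0.03, 0.0, 0.0]
force: [0.4, 0.1, -1.7]
gripper_width: 0.0537
grip_force: 20.9
```

jog_arm([
  {"dx": -0.06, "dy": 0, "dz": 0, "turn": 0},
  {"dx": -0.06, "dy": 0, "dz": 0, "turn": 0},
  {"dx": 0, "dy": 0, "dz": 0.02, "turn": 0},
  {"dx": 0, "dy": 0, "dz": 0, "turn": 0},
])

```text
time: 36.72
eef_pos: [0.483, -0.0301, 0.0308]
tcp_rot: [1.0, -0.03, -0.0, -0.0]
force: [-1.0, -0.6, 0.5]
gripper_width: 0.0535
grip_force: 21.2
```

jog_arm([
  {"dx": 0, "dy": 0, "dz": 0.01, "turn": 0},
  {"dx": 0, "dy": 0, "dz": 0, "turn": 0},
])

```text
time: 36.98
eef_pos: [0.4855, -0.0303, 0.0298]
tcp_rot: [1.0, -0.031, 0.001, -0.001]
force: [-3.5, 1.9, 16.5]
gripper_width: 0.054
grip_force: 22.3
```

jog_arm([
  {"dx": 0, "dy": 0, "dz": 0.01, "turn": 0},
  {"dx": 0, "dy": 0, "dz": 0, "turn": 0},
])

```text
time: 37.22
eef_pos: [0.4891, -0.0305, 0.0283]
tcp_rot: [1.0, -0.031, 0.005, -0.001]
force: [-1.3, 1.5, 19.3]
gripper_width: 0.0533
grip_force: 22.3
```

jog_arm([
  {"dx": 0, "dy": 0, "dz": 0.01, "turn": 0},
  {"dx": 0, "dy": 0, "dz": 0, "turn": 0},
])

```text
time: 37.48
eef_pos: [0.4919, -0.0307, 0.0265]
tcp_rot: [1.0, -0.031, 0.007, -0.001]
force: [0.5, 1.5, 23.9]
gripper_width: 0.0536
grip_force: 21.7
```

```bash
python3 tilt.py 1
```

```text
t 37.48 pos [ 0.4919 -0.0307  0.0265] phi -93.5 w 0.0536 gf 21.7 F [ 0.5  1.5 23.9] j [-0.84  0.61  0.98  2.15 -0.76  0.76 -0.99]
tilt deg 33 h 0.0417 dz -0.0009 cost 0.27 green px 420
```

jog_arm([
  {"dx": 0, "dy": 0, "dz": -0.05, "turn": 0},
  {"dx": -0.05, "dy": 0, "dz": 0, "turn": 0},
  {"dx": -0.05, "dy": 0, "dz": 0, "turn": 0},
  {"dx": 0, "dy": 0, "dz": 0.02, "turn": 0},
  {"dx": 0, "dy": 0, "dz": 0.01, "turn": 0},
  {"dx": 0, "dy": 0, "dz": 0, "turn": 0},
])

```text
time: 38.28
eef_pos: [0.4532, -0.0282, 0.0275]
tcp_rot: [1.0, -0.03, -0.0, 0.0]
force: [0.2, 0.7, -1.6]
gripper_width: 0.0539
grip_force: 19.2
```

jog_arm([
  {"dx": 0.015, "dy": 0, "dz": 0, "turn": 0},
  {"dx": 0.015, "dy": 0, "dz": -0.001, "turn": 0},
  {"dx": 0.015, "dy": 0, "dz": 0.002, "turn": 0},
  {"dx": 0.015, "dy": 0, "dz": 0.003, "turn": 0},
  {"dx": 0, "dy": 0, "dz": 0, "turn": 0},
])

```text
time: 38.9
eef_pos: [0.4716, -0.0294, 0.0269]
tcp_rot: [1.0, -0.03, 0.0, -0.0]
force: [-1.2, -0.3, 2.2]
gripper_width: 0.0534
grip_force: 19.6
```

```bash
python3 tilt.py 1
```

```text
t 38.90 pos [ 0.4716 -0.0294  0.0269] phi -93.5 w 0.0534 gf 19.6 F [-1.2 -0.3  2.2] j [-0.87  0.58  0.99  2.19 -0.74  0.75 -1.  ]
tilt deg 34 h 0.0422 dz -0.0010 cost 0.27 green px 411
```

jog_arm([
  {"dx": 0.01, "dy": 0, "dz": 0.012, "turn": 0},
  {"dx": 0.02, "dy": 0, "dz": 0.002, "turn": 0},
  {"dx": 0.02, "dy": 0, "dz": 0.002, "turn": 0},
  {"dx": 0, "dy": 0, "dz": 0, "turn": 0},
])

```text
time: 39.45
eef_pos: [0.4868, -0.0304, 0.0224]
tcp_rot: [1.0, -0.03, 0.0, -0.0]
force: [-0.6, 0.7, 5.5]
gripper_width: 0.0539
grip_force: 20.2
```

```bash
python3 tilt.py 1; python3 -c "
from rig import *
from h import *
s=capture('scene');t=capture('top');print(P(s,[[.48,-.03,.03]]))
cv2.imwrite('pics/r9.png',cv2.resize(s['pixels'][150:270,200:320,::-1],(600,600),interpolation=2))"
```

```text
t 39.45 pos [ 0.4868 -0.0304  0.0224] phi -93.5 w 0.0539 gf 20.2 F [-0.6  0.7  5.5] j [-0.83  0.61  0.97  2.15 -0.76  0.76 -0.99]
tilt deg 32 h 0.0472 dz -0.0013 cost 0.41 green px 337
[[283.50422784 206.51694975]]
```

View pics/r9.png

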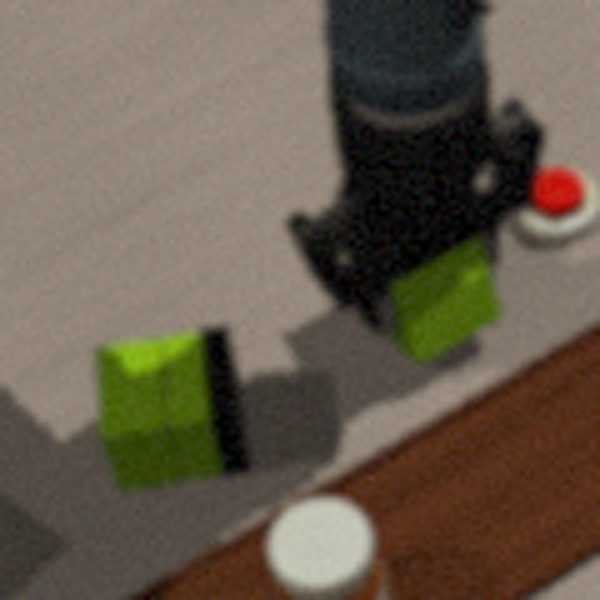

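jog_arm([
  {"dx": 0, "dy": 0, "dz": -0.03, "turn": 0},
  {"dx": -0.06, "dy": 0, "dz": 0, "turn": 0},
  {"dx": -0.06, "dy": 0, "dz": 0, "turn": 0},
  {"dx": 0, "dy": 0, "dz": 0, "turn": 0},
  {"dx": 0, "dy": 0, "dz": 0, "turn": 0},
])

```text
time: 40.22
eef_pos: [0.4512, -0.0279, 0.0312]
tcp_rot: [1.0, -0.03, 0.001, 0.0]
force: [-0.1, 0.5, -1.0]
gripper_width: 0.0535
grip_force: 19.4
```

```bash
python3 tilt.py 1
```

```text
t 40.23 pos [ 0.4512 -0.0279  0.0312] phi -93.5 w 0.0535 gf 19.4 F [-0.1  0.5 -1. ] j [-0.91  0.55  1.03  2.23 -0.72  0.74 -1.01]
tilt deg 34 h 0.0459 dz -0.0003 cost 0.39 green px 340
```

jog_arm([
  {"dx": 0, "dy": 0, "dz": 0.02, "turn": 0},
  {"dx": 0, "dy": 0, "dz": 0.006, "turn": 0},
  {"dx": 0, "dy": 0, "dz": 0, "turn": 0},
])

```text
time: 40.65
eef_pos: [0.4502, -0.0283, 0.0228]
tcp_rot: [1.0, -0.03, -0.0, 0.0]
force: [-0.6, -0.3, -1.8]
gripper_width: 0.0539
grip_force: 19.5
```

jog_arm([
  {"dx": 0, "dy": 0, "dz": 0, "turn": 0},
  {"dx": 0, "dy": 0, "dz": 0, "turn": 0},
  {"dx": 0, "dy": 0, "dz": 0, "turn": 0},
  {"dx": 0, "dy": 0, "dz": 0, "turn": 0},
  {"dx": 0, "dy": 0, "dz": 0, "turn": 0},
], gripper=0.72)

```text
time: 41.28
eef_pos: [0.4502, -0.0281, 0.0231]
tcp_rot: [1.0, -0.03, 0.0, -0.0]
force: [0.3, 0.1, 0.8]
gripper_width: 0.0615
grip_force: 0.0
```

jog_arm([
  {"dx": 0, "dy": 0, "dz": -0.15, "turn": 0},
  {"dx": 0, "dy": 0, "dz": -0.15, "turn": 0},
  {"dx": 0, "dy": 0, "dz": -0.15, "turn": 0},
  {"dx": 0, "dy": -0.16, "dz": 0, "turn": 0},
  {"dx": 0, "dy": -0.16, "dz": 0, "turn": 0},
  {"dx": 0, "dy": -0.16, "dz": 0, "turn": 0},
  {"dx": 0, "dy": -0.16, "dz": 0, "turn": 0},
  {"dx": 0, "dy": -0.16, "dz": 0, "turn": 0},
  {"dx": 0, "dy": 0, "dz": 0, "turn": 0},
])

```text
time: 42.4
eef_pos: [0.4645, 0.2168, 0.1578]
tcp_rot: [1.0, -0.026, 0.0, -0.0]
force: [-0.5, 0.2, 0.2]
gripper_width: 0.0615
grip_force: 0.0
```

```bash
cat > seg.py <<'E'
# describe tins: green blobs and very dark blobs near them, in top (x,y at z) 
from rig import *
from h import *
from go import state
state()
c=capture("top");np.savez("top1.npz",**c);np.savez("scene1.npz",**capture("scene"))
im=c["pixels"].astype(int);r,g,b=im[...,0],im[...,1],im[...,2]
G=((g>r+12)&(g>b+40)).astype(np.uint8);D=(im.max(2)<38).astype(np.uint8)
for nm,m in(("green",G),("dark",D)):
    n,l,st,ce=cv2.connectedComponentsWithStats(m)
    for i in range(1,n):
        if st[i,4]>60 and st[i,4]<1200 and 300<ce[i,0]<480 and 160<ce[i,1]<290: print(nm,st[i].tolist(),ce[i].round(1),"z.06",W(c,*ce[i],.06).round(3)[:2])
E
python3 seg.py
```

```text
t 42.40 pos [0.4645 0.2168 0.1578] phi -93.0 w 0.0615 gf 0.0 F [-0.5  0.2  0.2] j [-1.57  0.52  1.31  2.03 -0.59  1.04 -1.6 ]
green [378, 231, 27, 27, 424] [391.1 244.2] z.06 [ 0.458 -0.174]
green [438, 239, 24, 24, 425] [449.5 250.5] z.06 [ 0.442 -0.329]
dark [394, 188, 15, 15, 123] [402.  194.9] z.06 [ 0.59  -0.205]
dark [372, 229, 15, 20, 142] [378.7 238.4] z.06 [ 0.474 -0.142]
dark [325, 233, 22, 22, 249] [335.  243.3] z.06 [ 0.46  -0.026]
dark [430, 243, 12, 21, 127] [436.1 252.8] z.06 [ 0.436 -0.293]
```

Tin 1 now stands lid up: there is no green left in the top view, just a dark square lid at (335,243). Next I grasp it and place it in the lane.

```bash
python3 - <<'E'
from h import *
t=dict(np.load("top1.npz"));print(W(t,336,244,.066))
m=((t["pixels"].max(2)<45)).astype(np.uint8);m[:,:320]=0;m[:,352:]=0;m[:228]=0;m[262:]=0
r=cv2.minAreaRect(np.argwhere(m)[:,::-1].astype(np.float32));print(r,W(t,*r[0],.066))
E
python3 go.py .458,-.0285,.158,-93.4 .458,-.0285,.024,-93.4
```

```text
[ 0.45873152 -0.02796645  0.066     ]
((335.1867980957031, 243.0116729736328), (21.957157135009766, 21.2086181640625), 3.5763344764709473) [ 0.4613206  -0.02582265  0.066     ]
t 42.50 pos [0.4645 0.2114 0.1578] phi -93.4 w 0.0615 gf 0.0 F [ 0.1 -0.3  0.1] j [-1.57  0.52  1.31  2.04 -0.58  1.04 -1.6 ]
turn -0.000 (rows>=0.0) then dx 0.026 dy 0.800 dz -0.001 (rows>=4.4)
turn -0.000 (rows>=0.0) then dx 0.000 dy 0.000 dz 0.447 (rows>=2.4)
```

jog_arm([
  {"dx": 0.005, "dy": 0.16, "dz": 0, "turn": 0},
  {"dx": 0.005, "dy": 0.16, "dz": 0, "turn": 0},
  {"dx": 0.005, "dy": 0.16, "dz": 0, "turn": 0},
  {"dx": 0.005, "dy": 0.16, "dz": 0, "turn": 0},
  {"dx": 0.005, "dy": 0.155, "dz": 0, "turn": 0},
  {"dx": 0, "dy": 0, "dz": 0, "turn": 0},
  {"dx": 0, "dy": 0, "dz": 0, "turn": 0},
], gripper=0.85)

```text
time: 43.38
eef_pos: [0.4568, -0.028, 0.1579]
tcp_rot: [0.999, -0.032, -0.0, -0.001]
force: [-0.1, 0.3, -0.2]
gripper_width: 0.0731
grip_force: 0.0
```

```bash
python3 go.py .460,-.027,.024,-93.4
```

```text
t 43.38 pos [ 0.4568 -0.028   0.1579] phi -93.7 w 0.0731 gf 0.0 F [-0.1  0.3 -0.2] j [-1.24  0.36  1.4   2.15 -0.43  0.97 -1.23]
turn -0.002 (rows>=0.0) then dx 0.010 dy -0.004 dz 0.446 (rows>=2.4)
```

jog_arm([
  {"dx": 0.01, "dy": -0.004, "dz": 0.12, "turn": 0},
  {"dx": 0, "dy": 0, "dz": 0.13, "turn": 0},
  {"dx": 0, "dy": 0, "dz": 0.13, "turn": 0},
  {"dx": 0, "dy": 0, "dz": 0.066, "turn": 0},
  {"dx": 0, "dy": 0, "dz": 0, "turn": 0},
])

```text
time: 44.0
eef_pos: [0.4591, -0.0252, 0.0228]
tcp_rot: [1.0, -0.029, -0.002, 0.0]
force: [-0.8, 1.0, -0.8]
gripper_width: 0.0724
grip_force: 0.0
```

jog_arm([
  {"dx": 0, "dy": 0, "dz": 0, "turn": 0},
  {"dx": 0, "dy": 0, "dz": 0, "turn": 0},
  {"dx": 0, "dy": 0, "dz": 0, "turn": 0},
  {"dx": 0, "dy": 0, "dz": 0, "turn": 0},
  {"dx": 0, "dy": 0, "dz": 0, "turn": 0},
  {"dx": 0, "dy": 0, "dz": -0.06, "turn": 0},
  {"dx": 0, "dy": 0, "dz": -0.06, "turn": 0},
  {"dx": 0, "dy": 0, "dz": 0, "turn": 0},
], gripper=0, squeeze=30)

```text
time: 45.0
eef_pos: [0.4616, -0.0259, 0.061]
tcp_rot: [1.0, -0.03, 0.001, -0.0]
force: [0.4, 0.3, -1.6]
gripper_width: 0.0535
grip_force: 32.6
```

```bash
python3 go.py .596,.003,.06,-93.4 .596,.003,.031,-93.4
```

```text
t 45.00 pos [ 0.4616 -0.0259  0.061 ] phi -93.5 w 0.0535 gf 32.6 F [ 0.4  0.3 -1.6] j [-0.95  0.5   1.08  2.2  -0.64  0.79 -1.08]
turn -0.000 (rows>=0.0) then dx 0.441 dy -0.123 dz 0.003 (rows>=2.5)
turn -0.000 (rows>=0.0) then dx 0.000 dy 0.000 dz 0.097 (rows>=0.5)
```

jog_arm([
  {"dx": 0.147, "dy": -0.041, "dz": 0, "turn": 0},
  {"dx": 0.147, "dy": -0.041, "dz": 0, "turn": 0},
  {"dx": 0.147, "dy": -0.041, "dz": 0, "turn": 0},
  {"dx": 0, "dy": 0, "dz": 0, "turn": 0},
  {"dx": 0, "dy": 0, "dz": 0.06, "turn": 0},
  {"dx": 0, "dy": 0, "dz": 0.025, "turn": 0},
  {"dx": 0, "dy": 0, "dz": 0, "turn": 0},
  {"dx": 0, "dy": 0, "dz": 0, "turn": 0},
])

```text
time: 46.0
eef_pos: [0.5947, 0.0025, 0.0348]
tcp_rot: [1.0, -0.031, -0.0, -0.0]
force: [0.0, -0.0, -1.1]
gripper_width: 0.0536
grip_force: 32.6
```

```bash
python3 go.py .596,.003,.030,-93.4
```

```text
t 46.00 pos [0.5947 0.0025 0.0348] phi -93.5 w 0.0536 gf 32.6 F [ 0.  -0.  -1.1] j [-0.77  0.74  0.91  1.89 -0.75  0.9  -1.11]
turn -0.001 (rows>=0.0) then dx 0.004 dy -0.002 dz 0.016 (rows>=0.1)
```

jog_arm([
  {"dx": 0, "dy": 0, "dz": 0.01, "turn": 0},
  {"dx": 0, "dy": 0, "dz": 0.006, "turn": 0},
  {"dx": 0, "dy": 0, "dz": 0, "turn": 0},
])

```text
time: 46.38
eef_pos: [0.5953, 0.0028, 0.0302]
tcp_rot: [1.0, -0.03, 0.0, -0.0]
force: [0.3, 0.3, -0.3]
gripper_width: 0.054
grip_force: 32.6
```

jog_arm([
  {"dx": 0, "dy": 0, "dz": 0, "turn": 0},
  {"dx": 0, "dy": 0, "dz": 0, "turn": 0},
  {"dx": 0, "dy": 0, "dz": 0, "turn": 0},
  {"dx": 0, "dy": 0, "dz": -0.1, "turn": 0},
  {"dx": 0, "dy": 0, "dz": -0.15, "turn": 0},
  {"dx": 0, "dy": 0, "dz": -0.15, "turn": 0},
  {"dx": 0, "dy": 0, "dz": 0, "turn": 0},
], gripper=0.75)

```text
time: 47.25
eef_pos: [0.5982, 0.002, 0.1541]
tcp_rot: [1.0, -0.031, 0.004, -0.0]
force: [0.5, 1.0, -0.6]
gripper_width: 0.064
grip_force: 0.0
```

```bash
python3 seg.py; python3 - <<'E'
from h import *
t=dict(np.load("top1.npz"))
for p in([.447,-.1985,1.107],[.4449,-.356,1.75]): print(fit([t],box,"tin",p))
E
python3 go.py .469,-.155,.15,-26.6
```

```text
t 47.25 pos [0.5982 0.002  0.1541] phi -93.5 w 0.0640 gf 0.0 F [ 0.5  1.  -0.6] j [-0.89  0.59  1.08  1.84 -0.6   1.07 -1.21]
green [378, 231, 27, 27, 425] [391.1 244.2] z.06 [ 0.458 -0.174]
green [438, 239, 24, 24, 420] [449.6 250.5] z.06 [ 0.442 -0.329]
dark [339, 169, 42, 36, 415] [358.2 190.4] z.06 [ 0.601 -0.088]
dark [373, 229, 14, 20, 110] [379.6 238.2] z.06 [ 0.474 -0.144]
dark [429, 242, 14, 22, 197] [435.4 253.1] z.06 [ 0.435 -0.291]
(array([ 0.44808361, -0.19970921,  1.10748392]), np.float64(0.20297300251393596))
(array([ 0.44789148, -0.35464866,  1.79397838]), np.float64(0.22012454284867056))
t 47.35 pos [0.5951 0.003  0.1502] phi -93.5 w 0.0640 gf 0.0 F [-0.2  0.5 -0. ] j [-0.89  0.6   1.07  1.84 -0.6   1.07 -1.21]
turn -0.372 (rows>=6.6) then dx -0.659 dy -0.140 dz 0.001 (rows>=3.7)
```

jog_arm([
  {"dx": 0, "dy": 0, "dz": 0, "turn": -0.0535},
  {"dx": 0, "dy": 0, "dz": 0, "turn": -0.0535},
  {"dx": 0, "dy": 0, "dz": 0, "turn": -0.0535},
  {"dx": 0, "dy": 0, "dz": 0, "turn": -0.0535},
  {"dx": 0, "dy": 0, "dz": 0, "turn": -0.0535},
  {"dx": 0, "dy": 0, "dz": 0, "turn": -0.0535},
  {"dx": 0, "dy": 0, "dz": 0, "turn": -0.0515},
], gripper=0.8)

```text
time: 48.22
eef_pos: [0.5934, 0.003, 0.1479]
tcp_rot: [0.849, 0.529, -0.002, -0.001]
force: [-0.6, -0.6, -0.1]
gripper_width: 0.0681
grip_force: 0.0
```

jog_arm([
  {"dx": -0.135, "dy": -0.027, "dz": 0, "turn": 0},
  {"dx": -0.135, "dy": -0.027, "dz": 0, "turn": 0},
  {"dx": -0.135, "dy": -0.027, "dz": 0, "turn": 0},
  {"dx": -0.135, "dy": -0.027, "dz": 0.08, "turn": 0},
  {"dx": -0.127, "dy": -0.028, "dz": 0.08, "turn": 0},
  {"dx": 0, "dy": 0, "dz": 0, "turn": 0},
  {"dx": 0, "dy": 0, "dz": 0, "turn": 0},
])

```text
time: 49.1
eef_pos: [0.469, -0.1576, 0.1011]
tcp_rot: [0.85, 0.527, -0.001, -0.001]
force: [0.5, 0.8, -0.1]
gripper_width: 0.0684
grip_force: 0.0
```

```bash
python3 go.py .469,-.1576,.010,-26.5
```

```text
t 49.10 pos [ 0.469  -0.1576  0.1011] phi -26.4 w 0.0684 gf 0.0 F [ 0.5  0.8 -0.1] j [-0.5   0.36  0.86  2.1  -0.37  0.83  0.11]
turn 0.000 (rows>=0.0) then dx 0.000 dy -0.000 dz 0.304 (rows>=1.7)
```

jog_arm([
  {"dx": 0, "dy": 0, "dz": 0.12, "turn": 0},
  {"dx": 0, "dy": 0, "dz": 0.12, "turn": 0},
  {"dx": 0, "dy": 0, "dz": 0.05, "turn": 0},
  {"dx": 0, "dy": 0, "dz": 0.014, "turn": 0},
  {"dx": 0, "dy": 0, "dz": 0, "turn": 0},
])

```text
time: 49.72
eef_pos: [0.4705, -0.1583, 0.0115]
tcp_rot: [0.85, 0.527, 0.001, 0.001]
force: [0.5, 1.2, 0.5]
gripper_width: 0.0681
grip_force: 0.0
```

jog_arm([
  {"dx": 0, "dy": 0, "dz": 0, "turn": 0},
  {"dx": 0, "dy": 0, "dz": 0, "turn": 0},
  {"dx": 0, "dy": 0, "dz": 0, "turn": 0},
  {"dx": 0, "dy": 0, "dz": 0, "turn": 0},
  {"dx": 0, "dy": 0, "dz": -0.06, "turn": 0},
  {"dx": 0, "dy": 0, "dz": -0.06, "turn": 0},
  {"dx": 0, "dy": 0, "dz": 0, "turn": 0},
], gripper=0, squeeze=20)

```text
time: 50.6
eef_pos: [0.4711, -0.1587, 0.0487]
tcp_rot: [0.85, 0.527, 0.002, 0.001]
force: [-0.1, 0.4, -2.7]
gripper_width: 0.0538
grip_force: 22.3
```

jog_arm([
  {"dx": 0, "dy": 0, "dz": 0, "turn": -0.0525},
  {"dx": 0, "dy": 0, "dz": 0, "turn": -0.0525},
  {"dx": 0, "dy": 0, "dz": 0, "turn": -0.0525},
  {"dx": 0, "dy": 0, "dz": 0, "turn": -0.0525},
  {"dx": 0, "dy": 0, "dz": 0, "turn": -0.0525},
  {"dx": 0, "dy": 0, "dz": 0, "turn": -0.0525},
  {"dx": 0, "dy": 0, "dz": 0, "turn": -0.0525},
  {"dx": 0, "dy": 0, "dz": 0, "turn": -0.0525},
  {"dx": 0, "dy": 0, "dz": 0, "turn": -0.0525},
  {"dx": 0, "dy": 0, "dz": 0, "turn": -0.0525},
])

```text
time: 51.85
eef_pos: [0.4688, -0.1582, 0.0464]
tcp_rot: [0.188, 0.982, -0.0, -0.001]
force: [0.8, 0.3, -1.7]
gripper_width: 0.054
grip_force: 22.4
```

jog_arm([
  {"dx": 0, "dy": 0, "dz": 0, "turn": -0.0525},
  {"dx": 0, "dy": 0, "dz": 0, "turn": -0.0505},
  {"dx": 0, "dy": 0, "dz": 0, "turn": 0},
])

```text
time: 52.22
eef_pos: [0.4689, -0.1583, 0.0465]
tcp_rot: [0.031, 1.0, 0.0, -0.0]
force: [-0.7, 0.4, -2.2]
gripper_width: 0.0541
grip_force: 22.3
```

```bash
python3 tilt.py -1; python3 go.py .478,-.075,.0155,86.6
```

```text
t 52.23 pos [ 0.4689 -0.1583  0.0465] phi 86.5 w 0.0541 gf 22.3 F [-0.7  0.4 -2.2] j [-0.04  0.37  0.32  2.11 -0.18  0.69  1.91]
tilt deg 13 h 0.0502 dz 0.0007 cost 0.14 green px 661
t 52.27 pos [ 0.469  -0.1583  0.0465] phi 86.4 w 0.0543 gf 22.3 F [ 0.4 -0.4 -2.3] j [-0.04  0.37  0.32  2.11 -0.18  0.69  1.91]
turn -0.001 (rows>=0.0) then dx -0.013 dy 0.279 dz 0.103 (rows>=1.6)
```

jog_arm([
  {"dx": -0.007, "dy": 0.14, "dz": 0, "turn": 0},
  {"dx": -0.006, "dy": 0.139, "dz": 0, "turn": 0},
  {"dx": 0, "dy": 0, "dz": 0.05, "turn": 0},
  {"dx": 0, "dy": 0, "dz": 0.045, "turn": 0},
  {"dx": 0, "dy": 0, "dz": 0, "turn": 0},
  {"dx": 0, "dy": 0, "dz": 0, "turn": 0},
])

```text
time: 53.02
eef_pos: [0.478, -0.0764, 0.0181]
tcp_rot: [0.031, 1.0, -0.0, -0.0]
force: [-0.2, -0.8, -1.8]
gripper_width: 0.0546
grip_force: 22.3
```

jog_arm([
  {"dx": -0.02, "dy": 0, "dz": 0, "turn": 0},
  {"dx": -0.01, "dy": 0, "dz": 0, "turn": 0},
  {"dx": 0, "dy": 0, "dz": 0, "turn": 0},
])

```text
time: 53.4
eef_pos: [0.4872, -0.0757, 0.0183]
tcp_rot: [0.03, 1.0, -0.0, -0.0]
force: [-1.4, -0.7, -1.5]
gripper_width: 0.0547
grip_force: 22.4
```

jog_arm([
  {"dx": -0.016, "dy": 0, "dz": 0, "turn": 0},
  {"dx": 0, "dy": 0, "dz": 0, "turn": 0},
])

```text
time: 53.65
eef_pos: [0.4885, -0.0759, 0.0172]
tcp_rot: [0.03, 1.0, 0.0, -0.004]
force: [-4.8, -0.2, 0.7]
gripper_width: 0.0543
grip_force: 21.2
```

```bash
python3 tilt.py -1
```

```text
t 53.65 pos [ 0.4885 -0.0759  0.0172] phi 86.6 w 0.0543 gf 21.2 F [-4.8 -0.2  0.7] j [-0.17  0.42  0.27  2.11 -0.19  0.64  1.74]
tilt deg 14 h 0.0491 dz 0.0007 cost 0.16 green px 591
```

jog_arm([
  {"dx": -0.022, "dy": 0, "dz": -0.022, "turn": 0},
  {"dx": -0.022, "dy": 0, "dz": -0.023, "turn": 0},
  {"dx": -0.026, "dy": 0, "dz": -0.018, "turn": 0},
  {"dx": 0, "dy": 0, "dz": 0, "turn": 0},
])

```text
time: 54.2
eef_pos: [0.5145, -0.0771, 0.038]
tcp_rot: [0.03, 1.0, -0.0, 0.001]
force: [-3.8, -0.7, 1.9]
gripper_width: 0.054
grip_force: 21.8
```

jog_arm([
  {"dx": -0.029, "dy": 0, "dz": -0.013, "turn": 0},
  {"dx": -0.031, "dy": 0, "dz": -0.007, "turn": 0},
  {"dx": 0, "dy": 0, "dz": 0, "turn": 0},
])

```text
time: 54.58
eef_pos: [0.5336, -0.0779, 0.044]
tcp_rot: [0.029, 1.0, -0.0, 0.002]
force: [-1.9, 0.6, -0.3]
gripper_width: 0.0538
grip_force: 21.5
```

```bash
python3 tilt.py -1
```

```text
t 54.58 pos [ 0.5336 -0.0779  0.044 ] phi 86.6 w 0.0538 gf 21.5 F [-1.9  0.6 -0.3] j [-0.17  0.44  0.28  2.01 -0.18  0.72  1.73]
tilt deg 32 h 0.0457 dz -0.0010 cost 0.22 green px 498
```

jog_arm([
  {"dx": -0.032, "dy": 0, "dz": -0.002, "turn": 0},
  {"dx": -0.032, "dy": 0, "dz": 0.004, "turn": 0},
  {"dx": 0, "dy": 0, "dz": 0, "turn": 0},
])

```text
time: 55.0
eef_pos: [0.5533, -0.0793, 0.043]
tcp_rot: [0.029, 1.0, -0.0, 0.003]
force: [0.6, 0.1, -1.6]
gripper_width: 0.054
grip_force: 21.4
```

```bash
python3 tilt.py -1
```

```text
t 55.00 pos [ 0.5533 -0.0793  0.043 ] phi 86.6 w 0.0540 gf 21.4 F [ 0.6  0.1 -1.6] j [-0.17  0.47  0.28  1.96 -0.19  0.73  1.74]
tilt deg 30 h 0.0472 dz -0.0024 cost 0.34 green px 465
```

jog_arm([
  {"dx": 0.1, "dy": 0, "dz": -0.02, "turn": 0},
  {"dx": 0.12, "dy": 0, "dz": 0, "turn": 0},
  {"dx": 0.12, "dy": 0, "dz": 0, "turn": 0},
  {"dx": 0, "dy": 0, "dz": 0.04, "turn": 0},
  {"dx": 0, "dy": 0, "dz": 0.02, "turn": 0},
  {"dx": 0, "dy": 0, "dz": 0, "turn": 0},
])

```text
time: 55.8
eef_pos: [0.4516, -0.0734, 0.0314]
tcp_rot: [0.03, 1.0, -0.0, 0.002]
force: [0.1, -0.1, 1.9]
gripper_width: 0.0534
grip_force: 22.7
```

jog_arm([
  {"dx": 0, "dy": 0, "dz": 0.01, "turn": 0},
  {"dx": -0.01, "dy": 0, "dz": 0.006, "turn": 0},
  {"dx": 0, "dy": 0, "dz": 0, "turn": 0},
])

```text
time: 56.18
eef_pos: [0.4574, -0.0737, 0.0281]
tcp_rot: [0.03, 1.0, -0.0, 0.005]
force: [1.0, -0.3, 8.4]
gripper_width: 0.0539
grip_force: 23.8
```

```bash
python3 tilt.py -1
```

```text
t 56.17 pos [ 0.4574 -0.0737  0.0281] phi 86.6 w 0.0539 gf 23.8 F [ 1.  -0.3  8.4] j [-0.19  0.35  0.29  2.19 -0.17  0.61  1.73]
tilt deg 34 h 0.0475 dz 0.0000 cost 0.40 green px 338
```

jog_arm([
  {"dx": -0.015, "dy": 0, "dz": 0.008, "turn": 0},
  {"dx": -0.02, "dy": 0, "dz": 0.002, "turn": 0},
  {"dx": -0.02, "dy": 0, "dz": 0.002, "turn": 0},
  {"dx": 0, "dy": 0, "dz": -0.025, "turn": 0},
  {"dx": 0.06, "dy": 0, "dz": 0, "turn": 0},
  {"dx": 0.055, "dy": 0, "dz": 0, "turn": 0},
  {"dx": 0, "dy": 0, "dz": 0.01, "turn": 0},
  {"dx": 0, "dy": 0, "dz": 0, "turn": 0},
])

```text
time: 57.22
eef_pos: [0.4339, -0.0722, 0.0266]
tcp_rot: [0.03, 1.0, -0.0, 0.001]
force: [-0.8, 1.1, -2.5]
gripper_width: 0.0538
grip_force: 22.8
```

```bash
python3 tilt.py -1
```

```text
t 57.23 pos [ 0.4339 -0.0722  0.0266] phi 86.6 w 0.0538 gf 22.8 F [-0.8  1.1 -2.5] j [-0.19  0.32  0.29  2.24 -0.16  0.6   1.73]
tilt deg 36 h 0.0455 dz -0.0014 cost 0.53 green px 261
```

jog_arm([
  {"dx": 0, "dy": 0, "dz": 0, "turn": 0},
  {"dx": 0, "dy": 0, "dz": 0, "turn": 0},
  {"dx": 0, "dy": 0, "dz": 0, "turn": 0},
  {"dx": 0, "dy": 0, "dz": 0, "turn": 0},
  {"dx": 0, "dy": 0, "dz": 0, "turn": 0},
], gripper=0.75)

```text
time: 57.9
eef_pos: [0.4334, -0.0723, 0.0267]
tcp_rot: [0.03, 1.0, -0.0, 0.0]
force: [0.0, 1.2, 0.1]
gripper_width: 0.0643
grip_force: 0.0
```

jog_arm([
  {"dx": 0, "dy": 0, "dz": -0.15, "turn": 0},
  {"dx": 0, "dy": 0, "dz": -0.15, "turn": 0},
  {"dx": 0, "dy": 0, "dz": -0.15, "turn": 0},
  {"dx": 0, "dy": 0.16, "dz": 0, "turn": 0},
  {"dx": 0, "dy": 0.16, "dz": 0, "turn": 0},
  {"dx": 0, "dy": 0.16, "dz": 0, "turn": 0},
  {"dx": 0, "dy": 0.16, "dz": 0, "turn": 0},
  {"dx": 0, "dy": 0.16, "dz": 0, "turn": 0},
  {"dx": 0, "dy": 0, "dz": 0, "turn": 0},
])

```text
time: 59.02
eef_pos: [0.4472, 0.1723, 0.1619]
tcp_rot: [0.025, 1.0, 0.001, 0.0]
force: [0.2, -1.0, -0.5]
gripper_width: 0.0637
grip_force: 0.0
```

```bash
python3 seg.py; python3 - <<'E'
from h import *
t=dict(np.load("top1.npz"));print(fit([t],box,"tin",[.448,-.355,1.78]))
E
```

```text
t 59.02 pos [0.4472 0.1723 0.1619] phi 87.1 w 0.0637 gf 0.0 F [ 0.2 -1.  -0.5] j [-0.55  0.14  0.11  2.07 -0.02  0.93  1.09]
green [438, 239, 24, 24, 425] [449.5 250.5] z.06 [ 0.442 -0.329]
dark [313, 183, 36, 22, 400] [330.8 194.7] z.06 [ 0.59  -0.014]
dark [394, 188, 15, 15, 126] [402. 195.] z.06 [ 0.59  -0.205]
dark [430, 243, 12, 21, 126] [436.2 252.9] z.06 [ 0.436 -0.293]
dark [341, 245, 22, 21, 254] [351.1 254.4] z.06 [ 0.432 -0.068]
(array([ 0.44480013, -0.35626873,  1.72759551]), np.float64(0.2502242152466368))
```

```bash
python3 go.py .433,-.069,.16,86.6 .433,-.069,.024,86.6
```

```text
t 59.12 pos [0.4473 0.1673 0.1614] phi 86.7 w 0.0642 gf 0.0 F [ 0.  -0.9 -0.6] j [-0.55  0.14  0.11  2.07 -0.02  0.93  1.09]
turn 0.000 (rows>=0.0) then dx 0.001 dy -0.789 dz 0.005 (rows>=4.3)
turn -0.000 (rows>=0.0) then dx 0.000 dy 0.000 dz 0.453 (rows>=2.5)
```

jog_arm([
  {"dx": 0, "dy": -0.16, "dz": 0, "turn": 0},
  {"dx": 0, "dy": -0.16, "dz": 0, "turn": 0},
  {"dx": 0, "dy": -0.16, "dz": 0, "turn": 0},
  {"dx": 0, "dy": -0.16, "dz": 0, "turn": 0},
  {"dx": 0, "dy": -0.15, "dz": 0, "turn": 0},
  {"dx": 0, "dy": 0, "dz": 0, "turn": 0},
  {"dx": 0, "dy": 0, "dz": 0, "turn": 0},
], gripper=0.85)

```text
time: 60.0
eef_pos: [0.4329, -0.07, 0.1615]
tcp_rot: [0.031, 1.0, 0.0, -0.0]
force: [-0.5, 0.4, -0.8]
gripper_width: 0.0732
grip_force: 0.0
```

```bash
python3 go.py .433,-.069,.024,86.6
```

```text
t 60.00 pos [ 0.4329 -0.07    0.1615] phi 86.5 w 0.0732 gf 0.0 F [-0.5  0.4 -0.8] j [-0.26  0.06  0.34  2.17 -0.02  0.92  1.6 ]
turn -0.001 (rows>=0.0) then dx -0.000 dy 0.003 dz 0.458 (rows>=2.5)
```

jog_arm([
  {"dx": 0, "dy": 0.003, "dz": 0.12, "turn": 0},
  {"dx": 0, "dy": 0, "dz": 0.13, "turn": 0},
  {"dx": 0, "dy": 0, "dz": 0.13, "turn": 0},
  {"dx": 0, "dy": 0, "dz": 0.078, "turn": 0},
  {"dx": 0, "dy": 0, "dz": 0, "turn": 0},
])

```text
time: 60.62
eef_pos: [0.4316, -0.067, 0.0226]
tcp_rot: [0.028, 1.0, 0.0, -0.003]
force: [0.3, 0.2, -0.4]
gripper_width: 0.0728
grip_force: 0.0
```

jog_arm([
  {"dx": 0, "dy": 0, "dz": 0, "turn": 0},
  {"dx": 0, "dy": 0, "dz": 0, "turn": 0},
  {"dx": 0, "dy": 0, "dz": 0, "turn": 0},
  {"dx": 0, "dy": 0, "dz": 0, "turn": 0},
  {"dx": 0, "dy": 0, "dz": 0, "turn": 0},
  {"dx": 0, "dy": 0, "dz": -0.09, "turn": 0},
  {"dx": 0, "dy": 0, "dz": -0.1, "turn": 0},
  {"dx": 0, "dy": 0, "dz": -0.1, "turn": 0},
  {"dx": 0, "dy": 0, "dz": 0, "turn": 0},
], gripper=0, squeeze=30)

```text
time: 61.75
eef_pos: [0.4356, -0.0685, 0.113]
tcp_rot: [0.03, 1.0, 0.0, 0.003]
force: [0.3, 0.6, -2.4]
gripper_width: 0.0538
grip_force: 33.0
```

```bash
python3 go.py .591,-.083,.11,86.6 .591,-.083,.03,86.6
```

```text
t 61.75 pos [ 0.4356 -0.0685  0.113 ] phi 86.6 w 0.0538 gf 33.0 F [ 0.3  0.6 -2.4] j [-0.26  0.14  0.35  2.2  -0.07  0.8   1.64]
turn 0.000 (rows>=0.0) then dx -0.520 dy -0.018 dz 0.010 (rows>=2.8)
turn -0.000 (rows>=0.0) then dx 0.000 dy 0.000 dz 0.267 (rows>=1.5)
```

jog_arm([
  {"dx": -0.13, "dy": -0.005, "dz": 0, "turn": 0},
  {"dx": -0.13, "dy": -0.005, "dz": 0, "turn": 0},
  {"dx": -0.13, "dy": -0.004, "dz": 0, "turn": 0},
  {"dx": -0.13, "dy": -0.004, "dz": 0, "turn": 0},
  {"dx": 0, "dy": 0, "dz": 0, "turn": 0},
  {"dx": 0, "dy": 0, "dz": 0.1, "turn": 0},
  {"dx": 0, "dy": 0, "dz": 0.1, "turn": 0},
  {"dx": 0, "dy": 0, "dz": 0.055, "turn": 0},
  {"dx": 0, "dy": 0, "dz": 0, "turn": 0},
])

```text
time: 62.88
eef_pos: [0.5871, -0.083, 0.0331]
tcp_rot: [0.03, 1.0, -0.0, -0.002]
force: [0.8, 0.6, -2.3]
gripper_width: 0.0537
grip_force: 33.0
```

```bash
python3 go.py .591,-.083,.029,86.6
```

```text
t 62.88 pos [ 0.5871 -0.083   0.0331] phi 86.6 w 0.0537 gf 33.0 F [ 0.8  0.6 -2.3] j [-0.18  0.54  0.3   1.88 -0.22  0.76  1.76]
turn -0.000 (rows>=0.0) then dx -0.013 dy 0.001 dz 0.014 (rows>=0.1)
```

jog_arm([
  {"dx": -0.008, "dy": 0, "dz": 0.01, "turn": 0},
  {"dx": 0, "dy": 0, "dz": 0.006, "turn": 0},
  {"dx": 0, "dy": 0, "dz": 0, "turn": 0},
])

```text
time: 63.25
eef_pos: [0.5917, -0.0831, 0.0304]
tcp_rot: [0.03, 1.0, 0.0, 0.0]
force: [-0.5, -0.2, -1.7]
gripper_width: 0.0537
grip_force: 33.1
```

jog_arm([
  {"dx": 0, "dy": 0, "dz": 0, "turn": 0},
  {"dx": 0, "dy": 0, "dz": 0, "turn": 0},
  {"dx": 0, "dy": 0, "dz": 0, "turn": 0},
  {"dx": 0, "dy": 0, "dz": -0.1, "turn": 0},
  {"dx": 0, "dy": 0, "dz": -0.15, "turn": 0},
  {"dx": 0, "dy": 0, "dz": -0.15, "turn": 0},
  {"dx": 0, "dy": 0, "dz": 0, "turn": 0},
], gripper=0.71)

```text
time: 64.12
eef_pos: [0.5953, -0.0839, 0.155]
tcp_rot: [0.03, 1.0, 0.0, 0.005]
force: [-0.2, 0.4, -0.4]
gripper_width: 0.0605
grip_force: 0.0
```

```bash
python3 seg.py; python3 - <<'E'
from h import *
t=dict(np.load("top1.npz"));print(fit([t],box,"tin",[.448,-.355,1.78]))
E
python3 go.py .4375,-.310,.15,9.5
```

```text
t 64.12 pos [ 0.5953 -0.0839  0.155 ] phi 86.6 w 0.0605 gf 0.0 F [-0.2  0.4 -0.4] j [-0.22  0.38  0.35  1.81 -0.16  0.97  1.71]
green [438, 239, 24, 24, 419] [449.3 250.5] z.06 [ 0.442 -0.328]
dark [395, 169, 69, 39, 1025] [428.  192.9] z.06 [ 0.595 -0.274]
dark [313, 178, 38, 29, 515] [333.9 194.2] z.06 [ 0.591 -0.023]
dark [449, 208, 14, 14, 83] [458.2 214.6] z.06 [ 0.537 -0.354]
dark [430, 243, 12, 21, 126] [436.2 252.9] z.06 [ 0.436 -0.293]
(array([ 0.44424862, -0.35468831,  1.71595482]), np.float64(0.2810379241516966))
t 64.22 pos [ 0.5916 -0.0831  0.1504] phi 86.6 w 0.0606 gf 0.0 F [-0.2 -0.3 -1.1] j [-0.22  0.38  0.35  1.81 -0.16  0.97  1.71]
turn 0.428 (rows>=7.6) then dx -0.661 dy -0.631 dz 0.001 (rows>=5.0)
```

jog_arm([
  {"dx": 0, "dy": 0, "dz": 0, "turn": 0.053},
  {"dx": 0, "dy": 0, "dz": 0, "turn": 0.053},
  {"dx": 0, "dy": 0, "dz": 0, "turn": 0.053},
  {"dx": 0, "dy": 0, "dz": 0, "turn": 0.053},
  {"dx": 0, "dy": 0, "dz": 0, "turn": 0.053},
  {"dx": 0, "dy": 0, "dz": 0, "turn": 0.053},
  {"dx": 0, "dy": 0, "dz": 0, "turn": 0.053},
  {"dx": 0, "dy": 0, "dz": 0, "turn": 0.053},
], gripper=0.8)

```text
time: 65.22
eef_pos: [0.5897, -0.0829, 0.1477]
tcp_rot: [0.643, 0.766, -0.001, -0.002]
force: [-0.1, 0.3, 0.8]
gripper_width: 0.0685
grip_force: 0.0
```

```bash
python3 go.py .437,-.309,.11,10.3
```

```text
t 65.22 pos [ 0.5897 -0.0829  0.1477] phi 10.0 w 0.0685 gf 0.0 F [-0.1  0.3  0.8] j [-0.43  0.42  0.62  1.83 -0.29  0.99  0.48]
turn -0.002 (rows>=0.0) then dx -0.650 dy -0.636 dz 0.126 (rows>=5.0)
```

jog_arm([
  {"dx": -0.11, "dy": -0.107, "dz": 0, "turn": 0},
  {"dx": -0.11, "dy": -0.107, "dz": 0, "turn": 0},
  {"dx": -0.11, "dy": -0.107, "dz": 0, "turn": 0},
  {"dx": -0.11, "dy": -0.107, "dz": 0, "turn": 0},
  {"dx": -0.11, "dy": -0.107, "dz": 0.06, "turn": 0},
  {"dx": -0.1, "dy": -0.101, "dz": 0.06, "turn": 0},
  {"dx": 0, "dy": 0, "dz": 0, "turn": 0},
  {"dx": 0, "dy": 0, "dz": 0, "turn": 0},
])

```text
time: 66.22
eef_pos: [0.438, -0.3081, 0.1128]
tcp_rot: [0.641, 0.768, -0.0, -0.001]
force: [0.7, -0.2, 0.8]
gripper_width: 0.0685
grip_force: 0.0
```

```bash
python3 go.py .437,-.309,.010,10.3; python3 - <<'E'
from rig import *
from h import *
for n in("top","scene"):
  c=capture(n);im=c["pixels"].astype(int);r,g,b=im[...,0],im[...,1],im[...,2]
  G=((g>r+12)&(g>b+40)).astype(np.uint8);k,l,s,ce=cv2.connectedComponentsWithStats(G);print(n,[(ce[i].round(0).tolist(),int(s[i,4])) for i in range(1,k) if s[i,4]>60])
E
```

```text
t 66.22 pos [ 0.438  -0.3081  0.1128] phi 10.3 w 0.0685 gf 0.0 F [ 0.7 -0.2  0.8] j [-0.05  0.38  0.7   2.   -0.31  0.88  0.99]
turn -0.000 (rows>=0.0) then dx -0.002 dy -0.004 dz 0.343 (rows>=1.9)
top [([377.0, 144.0], 232), ([244.0, 140.0], 301), ([442.0, 251.0], 122)]
scene [([424.0, 189.0], 288), ([323.0, 235.0], 209), ([294.0, 252.0], 241), ([171.0, 261.0], 777), ([311.0, 331.0], 565)]
```

jog_arm([
  {"dx": 0, "dy": -0.003, "dz": 0.13, "turn": 0},
  {"dx": 0, "dy": 0, "dz": 0.13, "turn": 0},
  {"dx": 0, "dy": 0, "dz": 0.06, "turn": 0},
  {"dx": 0, "dy": 0, "dz": 0.02, "turn": 0},
  {"dx": 0, "dy": 0, "dz": 0, "turn": 0},
])

```text
time: 66.95
eef_pos: [0.4385, -0.3095, 0.0126]
tcp_rot: [0.641, 0.768, 0.0, 0.001]
force: [-0.5, -0.3, 0.3]
gripper_width: 0.068
grip_force: 0.0
```

jog_arm([
  {"dx": 0, "dy": 0, "dz": 0, "turn": 0},
  {"dx": 0, "dy": 0, "dz": 0, "turn": 0},
  {"dx": 0, "dy": 0, "dz": 0, "turn": 0},
  {"dx": 0, "dy": 0, "dz": 0, "turn": 0},
  {"dx": 0, "dy": 0, "dz": -0.06, "turn": 0},
  {"dx": 0, "dy": 0, "dz": -0.06, "turn": 0},
  {"dx": 0, "dy": 0, "dz": 0, "turn": 0},
], gripper=0, squeeze=20)

```text
time: 67.82
eef_pos: [0.4391, -0.3102, 0.05]
tcp_rot: [0.641, 0.768, 0.001, 0.002]
force: [0.5, 0.4, -2.0]
gripper_width: 0.0539
grip_force: 21.9
```

jog_arm([
  {"dx": 0, "dy": 0, "dz": 0, "turn": -0.053},
  {"dx": 0, "dy": 0, "dz": 0, "turn": -0.053},
  {"dx": 0, "dy": 0, "dz": 0, "turn": -0.053},
  {"dx": 0, "dy": 0, "dz": 0, "turn": -0.053},
  {"dx": 0, "dy": 0, "dz": 0, "turn": -0.053},
  {"dx": 0, "dy": 0, "dz": 0, "turn": -0.053},
  {"dx": 0, "dy": 0, "dz": 0, "turn": -0.053},
  {"dx": 0, "dy": 0, "dz": 0, "turn": -0.053},
  {"dx": 0, "dy": 0, "dz": 0, "turn": 0},
])

```text
time: 68.95
eef_pos: [0.4372, -0.3091, 0.0477]
tcp_rot: [0.031, 1.0, 0.0, -0.0]
force: [-0.5, -0.4, -1.3]
gripper_width: 0.0539
grip_force: 21.8
```

```bash
python3 tilt.py -1; python3 go.py .467,-.25,.018,86.6
```

```text
t 68.95 pos [ 0.4372 -0.3091  0.0477] phi 86.5 w 0.0539 gf 21.8 F [-0.5 -0.4 -1.3] j [ 0.26  0.43  0.32  2.01 -0.2   0.73  2.22]
tilt deg 14 h 0.0514 dz 0.0006 cost 0.12 green px 744
t 69.00 pos [ 0.4372 -0.3092  0.0478] phi 86.4 w 0.0543 gf 21.8 F [-0.4 -0.  -1. ] j [ 0.26  0.43  0.32  2.01 -0.2   0.73  2.22]
turn -0.001 (rows>=0.0) then dx -0.087 dy 0.203 dz 0.099 (rows>=1.3)
```

jog_arm([
  {"dx": -0.043, "dy": 0.102, "dz": 0, "turn": 0},
  {"dx": -0.04, "dy": 0.101, "dz": 0, "turn": 0},
  {"dx": 0, "dy": 0, "dz": 0.05, "turn": 0},
  {"dx": 0, "dy": 0, "dz": 0.049, "turn": 0},
  {"dx": 0, "dy": 0, "dz": 0, "turn": 0},
  {"dx": 0, "dy": 0, "dz": 0, "turn": 0},
])

```text
time: 69.75
eef_pos: [0.4653, -0.2511, 0.018]
tcp_rot: [0.031, 1.0, -0.0, -0.0]
force: [0.2, -0.4, -1.4]
gripper_width: 0.0537
grip_force: 21.8
```

jog_arm([
  {"dx": -0.02, "dy": 0, "dz": 0, "turn": 0},
  {"dx": -0.01, "dy": 0, "dz": 0, "turn": 0},
  {"dx": 0, "dy": 0, "dz": 0, "turn": 0},
])

```text
time: 70.12
eef_pos: [0.4757, -0.2506, 0.0186]
tcp_rot: [0.03, 1.0, -0.0, 0.0]
force: [-0.2, 0.9, -0.3]
gripper_width: 0.0543
grip_force: 21.8
```

jog_arm([
  {"dx": -0.013, "dy": 0, "dz": 0, "turn": 0},
  {"dx": 0, "dy": 0, "dz": 0, "turn": 0},
])

```text
time: 70.38
eef_pos: [0.4762, -0.2504, 0.0175]
tcp_rot: [0.03, 1.0, 0.001, -0.003]
force: [-5.2, 1.8, 1.4]
gripper_width: 0.0538
grip_force: 21.6
```

Contact with the wall, the same as for tin 2. I repeat the arc, then retreat.

jog_arm([
  {"dx": -0.022, "dy": 0, "dz": -0.022, "turn": 0},
  {"dx": -0.022, "dy": 0, "dz": -0.023, "turn": 0},
  {"dx": -0.026, "dy": 0, "dz": -0.018, "turn": 0},
  {"dx": 0, "dy": 0, "dz": 0, "turn": 0},
  {"dx": -0.029, "dy": 0, "dz": -0.013, "turn": 0},
  {"dx": -0.031, "dy": 0, "dz": -0.007, "turn": 0},
  {"dx": 0, "dy": 0, "dz": 0, "turn": 0},
  {"dx": -0.032, "dy": 0, "dz": -0.002, "turn": 0},
  {"dx": -0.032, "dy": 0, "dz": 0.004, "turn": 0},
  {"dx": 0, "dy": 0, "dz": 0, "turn": 0},
])

```text
time: 71.62
eef_pos: [0.5394, -0.2542, 0.0429]
tcp_rot: [0.029, 1.0, -0.0, 0.002]
force: [-0.5, 0.7, 0.6]
gripper_width: 0.0536
grip_force: 21.6
```

```bash
python3 tilt.py -1
```

```text
t 71.62 pos [ 0.5394 -0.2542  0.0429] phi 86.6 w 0.0536 gf 21.6 F [-0.5  0.7  0.6] j [ 0.13  0.53  0.29  1.87 -0.21  0.77  2.05]
tilt deg 31 h 0.0461 dz -0.0018 cost 0.28 green px 490
```

jog_arm([
  {"dx": 0.1, "dy": 0, "dz": -0.02, "turn": 0},
  {"dx": 0.12, "dy": 0, "dz": 0, "turn": 0},
  {"dx": 0.12, "dy": 0, "dz": 0, "turn": 0},
  {"dx": 0, "dy": 0, "dz": 0.04, "turn": 0},
  {"dx": 0, "dy": 0, "dz": 0.02, "turn": 0},
  {"dx": 0, "dy": 0, "dz": 0, "turn": 0},
])

```text
time: 72.42
eef_pos: [0.4392, -0.2491, 0.0319]
tcp_rot: [0.029, 1.0, -0.001, 0.003]
force: [-1.1, -0.4, 4.6]
gripper_width: 0.0539
grip_force: 22.8
```

jog_arm([
  {"dx": 0, "dy": 0, "dz": 0.01, "turn": 0},
  {"dx": -0.01, "dy": 0, "dz": 0.006, "turn": 0},
  {"dx": 0, "dy": 0, "dz": 0, "turn": 0},
])

```text
time: 72.8
eef_pos: [0.445, -0.2495, 0.0285]
tcp_rot: [0.029, 1.0, -0.001, 0.005]
force: [0.6, 1.8, 10.6]
gripper_width: 0.0536
grip_force: 23.7
```

jog_arm([
  {"dx": -0.015, "dy": 0, "dz": 0.008, "turn": 0},
  {"dx": -0.02, "dy": 0, "dz": 0.002, "turn": 0},
  {"dx": -0.02, "dy": 0, "dz": 0.002, "turn": 0},
  {"dx": 0, "dy": 0, "dz": -0.025, "turn": 0},
  {"dx": 0.06, "dy": 0, "dz": 0, "turn": 0},
  {"dx": 0.045, "dy": 0, "dz": 0, "turn": 0},
  {"dx": 0, "dy": 0, "dz": 0.01, "turn": 0},
  {"dx": 0, "dy": 0, "dz": 0, "turn": 0},
])

```text
time: 73.8
eef_pos: [0.4238, -0.2473, 0.0265]
tcp_rot: [0.03, 1.0, -0.0, 0.0]
force: [0.1, -0.6, -1.2]
gripper_width: 0.0537
grip_force: 22.7
```

```bash
python3 tilt.py -1
```

```text
t 73.80 pos [ 0.4238 -0.2473  0.0265] phi 86.6 w 0.0537 gf 22.7 F [ 0.1 -0.6 -1.2] j [ 0.18  0.4   0.3   2.13 -0.2   0.64  2.13]
tilt deg 34 h 0.0477 dz -0.0008 cost 0.47 green px 307
```

jog_arm([
  {"dx": 0, "dy": 0, "dz": 0, "turn": 0},
  {"dx": 0, "dy": 0, "dz": 0, "turn": 0},
  {"dx": 0, "dy": 0, "dz": 0, "turn": 0},
  {"dx": 0, "dy": 0, "dz": 0, "turn": 0},
  {"dx": 0, "dy": 0, "dz": 0, "turn": 0},
], gripper=0.75)

```text
time: 74.47
eef_pos: [0.4233, -0.2474, 0.0267]
tcp_rot: [0.03, 1.0, -0.0, 0.0]
force: [0.2, 0.1, -0.3]
gripper_width: 0.0642
grip_force: 0.0
```

jog_arm([
  {"dx": 0, "dy": 0, "dz": -0.15, "turn": 0},
  {"dx": 0, "dy": 0, "dz": -0.15, "turn": 0},
  {"dx": 0, "dy": 0, "dz": -0.15, "turn": 0},
  {"dx": 0, "dy": 0.15, "dz": 0, "turn": 0},
  {"dx": 0, "dy": 0.15, "dz": 0, "turn": 0},
  {"dx": 0, "dy": 0.15, "dz": 0, "turn": 0},
  {"dx": 0, "dy": 0.15, "dz": 0, "turn": 0},
  {"dx": 0, "dy": 0.15, "dz": 0, "turn": 0},
  {"dx": 0, "dy": 0, "dz": 0, "turn": 0},
])

```text
time: 75.6
eef_pos: [0.4367, -0.0188, 0.1617]
tcp_rot: [0.026, 1.0, 0.001, 0.0]
force: [-0.4, -0.1, 0.8]
gripper_width: 0.0639
grip_force: 0.0
```

```bash
python3 seg.py
```

```text
t 75.60 pos [ 0.4367 -0.0188  0.1617] phi 87.1 w 0.0639 gf 0.0 F [-0.4 -0.1  0.8] j [-0.2   0.06  0.15  2.16 -0.01  0.92  1.48]
dark [313, 183, 66, 25, 844] [345.8 195.6] z.06 [ 0.587 -0.055]
dark [395, 188, 14, 15, 128] [401.9 195.3] z.06 [ 0.589 -0.204]
dark [362, 244, 5, 27, 66] [364.7 256.3] z.06 [ 0.426 -0.104]
dark [404, 249, 25, 22, 301] [415.3 258.9] z.06 [ 0.42  -0.238]
```

Tin 3 also stands, with a dark lid at (416,260) and no green. Next I pick it up for the slot between the jars.

```bash
python3 go.py .421,-.243,.16,86.6 .421,-.243,.024,86.6; python3 - <<'E'
from h import *
t=dict(np.load("top1.npz"));m=(t["pixels"].max(2)<38).astype(np.uint8);m[:,:400]=0;m[:,434:]=0;m[:246]=0;m[276:]=0
r=cv2.minAreaRect(np.argwhere(m)[:,::-1].astype(np.float32));print(r,W(t,*r[0],.066))
E
```

```text
t 75.70 pos [ 0.4364 -0.0228  0.1616] phi 86.7 w 0.0641 gf 0.0 F [ 0.5 -0.2 -0.2] j [-0.2   0.06  0.16  2.16 -0.01  0.92  1.48]
turn 0.000 (rows>=0.0) then dx 0.008 dy -0.736 dz 0.005 (rows>=4.0)
turn -0.000 (rows>=0.0) then dx 0.000 dy 0.000 dz 0.453 (rows>=2.5)
((416.3470458984375, 259.4882507324219), (24.54288101196289, 20.24787712097168), 4.39870548248291) [ 0.41874921 -0.23939229  0.066     ]
```

jog_arm([
  {"dx": 0.004, "dy": -0.15, "dz": 0, "turn": 0},
  {"dx": 0.004, "dy": -0.15, "dz": 0, "turn": 0},
  {"dx": 0, "dy": -0.15, "dz": 0, "turn": 0},
  {"dx": 0, "dy": -0.15, "dz": 0, "turn": 0},
  {"dx": 0, "dy": -0.136, "dz": 0, "turn": 0},
  {"dx": 0, "dy": 0, "dz": 0, "turn": 0},
  {"dx": 0, "dy": 0, "dz": 0, "turn": 0},
], gripper=0.9)

```text
time: 76.58
eef_pos: [0.4203, -0.2438, 0.1614]
tcp_rot: [0.031, 1.0, 0.0, -0.0]
force: [-0.9, 0.7, 0.3]
gripper_width: 0.0766
grip_force: 0.0
```

```bash
python3 go.py .421,-.243,.024,86.6
```

```text
t 76.58 pos [ 0.4203 -0.2438  0.1614] phi 86.5 w 0.0766 gf 0.0 F [-0.9  0.7  0.3] j [ 0.09  0.16  0.38  2.07 -0.07  0.93  2.02]
turn -0.001 (rows>=0.0) then dx -0.002 dy 0.003 dz 0.458 (rows>=2.5)
```

jog_arm([
  {"dx": 0, "dy": 0.002, "dz": 0.12, "turn": 0},
  {"dx": 0, "dy": 0, "dz": 0.13, "turn": 0},
  {"dx": 0, "dy": 0, "dz": 0.13, "turn": 0},
  {"dx": 0, "dy": 0, "dz": 0.078, "turn": 0},
  {"dx": 0, "dy": 0, "dz": 0, "turn": 0},
])

```text
time: 77.2
eef_pos: [0.4193, -0.2403, 0.0225]
tcp_rot: [0.029, 1.0, 0.001, -0.003]
force: [-1.0, -0.4, 1.0]
gripper_width: 0.0764
grip_force: 0.0
```

jog_arm([
  {"dx": 0, "dy": 0, "dz": 0, "turn": 0},
  {"dx": 0, "dy": 0, "dz": 0, "turn": 0},
  {"dx": 0, "dy": 0, "dz": 0, "turn": 0},
  {"dx": 0, "dy": 0, "dz": 0, "turn": 0},
  {"dx": 0, "dy": 0, "dz": 0, "turn": 0},
  {"dx": 0, "dy": 0, "dz": -0.09, "turn": 0},
  {"dx": 0, "dy": 0, "dz": -0.1, "turn": 0},
  {"dx": 0, "dy": 0, "dz": -0.12, "turn": 0},
  {"dx": 0, "dy": 0, "dz": 0, "turn": 0},
], gripper=0, squeeze=30)

```text
time: 78.32
eef_pos: [0.4233, -0.2434, 0.1199]
tcp_rot: [0.03, 1.0, -0.001, 0.003]
force: [0.6, -0.3, -0.7]
gripper_width: 0.0536
grip_force: 32.7
```

```bash
python3 go.py .581,-.255,.119,86.6 .581,-.255,.03,86.6
```

```text
t 78.33 pos [ 0.4233 -0.2434  0.1199] phi 86.6 w 0.0536 gf 32.7 F [ 0.6 -0.3 -0.7] j [ 0.09  0.22  0.38  2.1  -0.11  0.83  2.05]
turn 0.000 (rows>=0.0) then dx -0.527 dy -0.007 dz 0.003 (rows>=2.9)
turn -0.000 (rows>=0.0) then dx 0.000 dy 0.000 dz 0.297 (rows>=1.6)
```

jog_arm([
  {"dx": -0.133, "dy": -0.002, "dz": 0, "turn": 0},
  {"dx": -0.133, "dy": -0.002, "dz": 0, "turn": 0},
  {"dx": -0.133, "dy": -0.002, "dz": 0, "turn": 0},
  {"dx": -0.133, "dy": -0.001, "dz": 0, "turn": 0},
  {"dx": 0, "dy": 0, "dz": 0, "turn": 0},
  {"dx": 0, "dy": 0, "dz": 0.1, "turn": 0},
  {"dx": 0, "dy": 0, "dz": 0.1, "turn": 0},
  {"dx": 0, "dy": 0, "dz": 0.08, "turn": 0},
  {"dx": 0, "dy": 0, "dz": 0, "turn": 0},
  {"dx": 0, "dy": 0, "dz": 0, "turn": 0},
])

```text
time: 79.58
eef_pos: [0.5787, -0.2539, 0.0324]
tcp_rot: [0.03, 1.0, 0.0, -0.001]
force: [-0.3, 0.3, -1.2]
gripper_width: 0.0538
grip_force: 33.5
```

```bash
python3 go.py .581,-.255,.029,86.6
```

```text
t 79.58 pos [ 0.5787 -0.2539  0.0324] phi 86.6 w 0.0538 gf 33.5 F [-0.3  0.3 -1.2] j [ 0.11  0.6   0.31  1.78 -0.24  0.8   2.04]
turn -0.000 (rows>=0.0) then dx -0.008 dy -0.003 dz 0.011 (rows>=0.1)
```

jog_arm([
  {"dx": -0.004, "dy": 0, "dz": 0.008, "turn": 0},
  {"dx": 0, "dy": 0, "dz": 0.004, "turn": 0},
  {"dx": 0, "dy": 0, "dz": 0, "turn": 0},
])

```text
time: 79.95
eef_pos: [0.5815, -0.2539, 0.0296]
tcp_rot: [0.03, 1.0, 0.0, -0.0]
force: [-0.5, 0.2, -1.6]
gripper_width: 0.0535
grip_force: 33.5
```

jog_arm([
  {"dx": 0, "dy": 0, "dz": 0, "turn": 0},
  {"dx": 0, "dy": 0, "dz": 0, "turn": 0},
  {"dx": 0, "dy": 0, "dz": 0, "turn": 0},
  {"dx": 0, "dy": 0, "dz": -0.1, "turn": 0},
  {"dx": 0, "dy": 0, "dz": -0.15, "turn": 0},
  {"dx": 0, "dy": 0, "dz": -0.15, "turn": 0},
  {"dx": 0, "dy": 0, "dz": 0, "turn": 0},
  {"dx": 0, "dy": 0, "dz": 0, "turn": 0},
], gripper=0.73)

```text
time: 80.95
eef_pos: [0.5812, -0.2538, 0.1494]
tcp_rot: [0.03, 1.0, 0.0, -0.0]
force: [-0.6, -0.1, -0.1]
gripper_width: 0.0622
grip_force: 0.0
```

```bash
python3 go.py .466,.071,.15,86.6; python3 - <<'E'
from h import *
t=dict(np.load("top1.npz"));im=t["pixels"].astype(int)
m=((im[...,0]>im[...,1]*2+40)).astype(np.uint8);m[225:260,285:315]*=2;ys,xs=np.where(m==2)
print(xs.mean(),ys.mean(),[W(t,xs.mean(),ys.mean(),z)[:2].round(4) for z in(.015,.03)])
E
```

```text
t 80.95 pos [ 0.5812 -0.2538  0.1494] phi 86.6 w 0.0622 gf 0.0 F [-0.6 -0.1 -0.1] j [ 0.07  0.45  0.35  1.72 -0.18  1.    2.  ]
turn 0.000 (rows>=0.0) then dx 0.447 dy 1.058 dz -0.002 (rows>=6.3)
298.5 240.7906976744186 [array([0.4665, 0.0726]), array([0.4666, 0.0721])]
```

jog_arm([
  {"dx": 0.064, "dy": 0.152, "dz": 0, "turn": 0},
  {"dx": 0.064, "dy": 0.152, "dz": 0, "turn": 0},
  {"dx": 0.064, "dy": 0.152, "dz": 0, "turn": 0},
  {"dx": 0.064, "dy": 0.152, "dz": 0, "turn": 0},
  {"dx": 0.064, "dy": 0.152, "dz": 0, "turn": 0},
  {"dx": 0.064, "dy": 0.151, "dz": 0, "turn": 0},
  {"dx": 0.064, "dy": 0.151, "dz": 0, "turn": 0},
  {"dx": 0, "dy": 0, "dz": 0, "turn": 0},
  {"dx": 0, "dy": 0, "dz": 0, "turn": 0},
], gripper=0)

```text
time: 82.08
eef_pos: [0.4652, 0.0714, 0.1484]
tcp_rot: [0.029, 1.0, -0.001, -0.001]
force: [-0.6, 0.0, 0.6]
gripper_width: 0.0002
grip_force: 0.0
```

```bash
python3 go.py .4665,.0723,.05,86.6; python3 - <<'E'
from rig import *
from h import *
t=capture("top");s=capture("scene")
a=cv2.resize(t["pixels"][120:280,140:480,::-1],(640,300),interpolation=2);b=cv2.resize(s["pixels"][100:350,150:470,::-1],(384,300),interpolation=2)
cv2.imwrite("pics/r10.png",np.vstack([a,np.pad(b,((0,0),(0,256),(0,0)))]))
cv2.imwrite("pics/r10.png",np.vstack([cv2.resize(t["pixels"][160:270,140:480,::-1],(700,226),interpolation=2),cv2.resize(s["pixels"][110:330,160:470,::-1],(700,370)[:2],interpolation=2)]))
E
```

```text
t 82.08 pos [0.4652 0.0714 0.1484] phi 86.6 w 0.0002 gf 0.0 F [-0.6  0.   0.6] j [-0.43  0.14  0.2   2.1  -0.04  0.9   1.31]
turn 0.000 (rows>=0.0) then dx -0.004 dy 0.003 dz 0.328 (rows>=1.8)
```

View pics/r10.png

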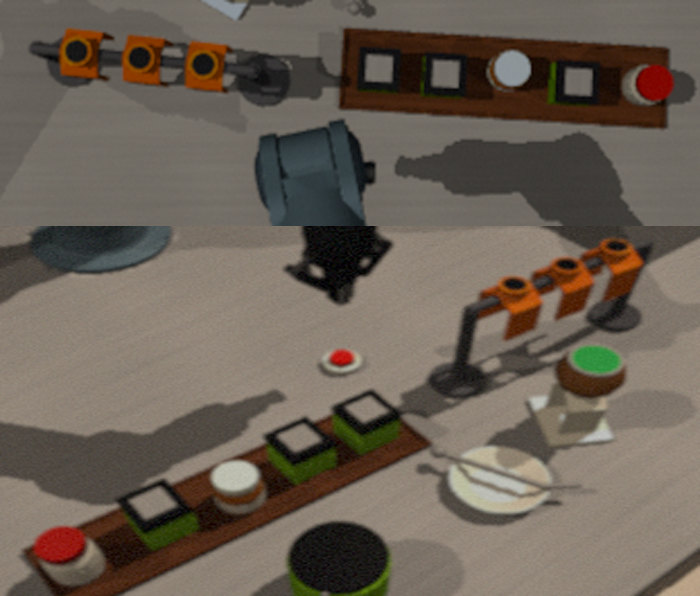

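All three stands hang on the bar, and all three tins stand lid up in the lane with the two jars. The last step is the switch.

jog_arm([
  {"dx": -0.004, "dy": 0.003, "dz": 0.13, "turn": 0},
  {"dx": 0, "dy": 0, "dz": 0.13, "turn": 0},
  {"dx": 0, "dy": 0, "dz": 0.07, "turn": 0},
  {"dx": 0, "dy": 0, "dz": 0, "turn": 0},
  {"dx": 0, "dy": 0, "dz": 0, "turn": 0},
])

```text
time: 82.8
eef_pos: [0.4685, 0.0719, 0.0513]
tcp_rot: [0.031, 1.0, -0.0, 0.001]
force: [1.0, 0.2, 0.1]
gripper_width: 0.0
grip_force: 0.0
```

jog_arm([
  {"dx": 0, "dy": 0, "dz": 0.015, "turn": 0},
  {"dx": 0, "dy": 0, "dz": 0.015, "turn": 0},
  {"dx": 0, "dy": 0, "dz": 0, "turn": 0},
])

```text
time: 83.18
eef_pos: [0.4673, 0.0728, 0.0416]
tcp_rot: [0.03, 1.0, 0.0, -0.0]
force: [0.1, 0.1, 0.1]
gripper_width: 0.0001
grip_force: 0.0
```

jog_arm([
  {"dx": 0, "dy": 0, "dz": 0.015, "turn": 0},
  {"dx": 0, "dy": 0, "dz": 0, "turn": 0},
])

```text
time: 83.42
eef_pos: [0.4671, 0.0727, 0.0368]
tcp_rot: [0.03, 1.0, -0.0, -0.0]
force: [0.1, -0.3, 0.4]
gripper_width: 0.0002
grip_force: 0.0
```

jog_arm([
  {"dx": 0, "dy": 0, "dz": 0.012, "turn": 0},
  {"dx": 0, "dy": 0, "dz": 0, "turn": 0},
])

```text
time: 83.68
eef_pos: [0.4672, 0.0727, 0.0332]
tcp_rot: [0.03, 1.0, -0.0, -0.0]
force: [-0.7, 0.7, -0.1]
gripper_width: -0.0
grip_force: 0.0
```

jog_arm([
  {"dx": 0, "dy": 0, "dz": 0.012, "turn": 0},
  {"dx": 0, "dy": 0, "dz": 0, "turn": 0},
])

```text
time: 83.92
eef_pos: [0.4672, 0.0727, 0.0297]
tcp_rot: [0.03, 1.0, -0.0, -0.0]
force: [0.8, -0.9, -0.4]
gripper_width: 0.0
grip_force: 0.0
```

jog_arm([
  {"dx": 0, "dy": 0, "dz": 0.012, "turn": 0},
  {"dx": 0, "dy": 0, "dz": 0, "turn": 0},
])

```text
time: 84.18
eef_pos: [0.4672, 0.0727, 0.0261]
tcp_rot: [0.03, 1.0, -0.0, -0.0]
force: [0.2, -0.8, 0.8]
gripper_width: 0.0002
grip_force: 0.0
```

jog_arm([
  {"dx": 0, "dy": 0, "dz": 0.012, "turn": 0},
  {"dx": 0, "dy": 0, "dz": 0, "turn": 0},
])

```text
time: 84.42
eef_pos: [0.4672, 0.0727, 0.0225]
tcp_rot: [0.03, 1.0, -0.0, -0.0]
force: [0.1, -0.2, 0.2]
gripper_width: 0.0001
grip_force: 0.0
```

jog_arm([
  {"dx": 0, "dy": 0, "dz": 0.012, "turn": 0},
  {"dx": 0, "dy": 0, "dz": 0, "turn": 0},
])

```text
time: 84.68
eef_pos: [0.4676, 0.0728, 0.0192]
tcp_rot: [0.03, 1.0, -0.0, 0.0]
force: [-0.1, -0.6, 1.7]
gripper_width: 0.0
grip_force: 1.2
```

Contact at about 0.02 m. I press on past the travel, to roughly 12 N, and hold.

jog_arm([
  {"dx": 0, "dy": 0, "dz": 0.012, "turn": 0},
  {"dx": 0, "dy": 0, "dz": 0.01, "turn": 0},
  {"dx": 0, "dy": 0, "dz": 0, "turn": 0},
])

```text
time: 85.05
eef_pos: [0.4679, 0.0728, 0.0156]
tcp_rot: [0.03, 1.0, 0.0, -0.001]
force: [-9.5, -1.4, 29.5]
gripper_width: 0.0
grip_force: 14.9
```

jog_arm([
  {"dx": 0, "dy": 0, "dz": 0.008, "turn": 0},
  {"dx": 0, "dy": 0, "dz": 0, "turn": 0},
  {"dx": 0, "dy": 0, "dz": 0, "turn": 0},
])

```text
time: 85.42
eef_pos: [0.4679, 0.0729, 0.0152]
tcp_rot: [0.03, 1.0, 0.001, -0.001]
force: [-13.9, -2.1, 47.4]
gripper_width: 0.0002
grip_force: 23.5
```

jog_arm([
  {"dx": 0, "dy": 0, "dz": -0.06, "turn": 0},
  {"dx": 0, "dy": 0, "dz": -0.12, "turn": 0},
  {"dx": 0, "dy": 0, "dz": -0.15, "turn": 0},
  {"dx": 0, "dy": 0, "dz": -0.15, "turn": 0},
  {"dx": 0, "dy": 0, "dz": 0, "turn": 0},
  {"dx": 0, "dy": 0, "dz": 0, "turn": 0},
  {"dx": 0, "dy": 0, "dz": 0, "turn": 0},
  {"dx": 0, "dy": 0, "dz": 0, "turn": 0},
])

```text
time: 86.42
eef_pos: [0.4664, 0.0725, 0.1527]
tcp_rot: [0.03, 1.0, -0.001, -0.001]
force: [-0.1, 0.9, -0.4]
gripper_width: 0.0004
grip_force: 0.0
```

```bash
python3 - <<'E'
from rig import *
from go import state
state();print(job_done())
E
```

```text
t 86.42 pos [0.4664 0.0725 0.1527] phi 86.6 w 0.0004 gf 0.0 F [-0.1  0.9 -0.4] j [-0.44  0.14  0.21  2.09 -0.04  0.91  1.3 ]
the job is handed in; nothing more can be done
None
```

I handed the job in at about 86 s of the 210 s allowed, but got no verdict back: all three stands hang on the rail, all three tins stand lid up in the lane with both jars, and the switch was pressed to its stop (47 N at the fingertips) and released.

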